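# Clip a glaze test tile and hold it up to the inspection camera

### The job

Finger marks would spoil the gloss check, so do not touch the tall test tile with the fingers: squeeze the spring clip open, take it off its stand, let it close over about the middle of that tile's top edge where it stands in the rack, and let go of the clip. Then take the clip by its two side cheeks, lift the tile out by it and hold it up in front of the inspection camera: bare end up in the picture, glazed face squarely towards the lens, the middle of that face on the lens axis and 150 mm from the lens. Finish while still holding it there, quite still, and leave the low tile, jar, kidney and calipers where they are.

Things in the scene. Friction and masses are not known exactly. Their poses are not given: they have to be found in the camera images.
- clip: Sprung aluminium clip, like a bulldog clip, about 70 mm tall, 90 g. At the start it grips the top edge of the upright board of clip_stand, handles up. Origin on its pivot axis; z up to the handles, y along the pivot (and the board), x the way jaws and handles close. Fully on an edge, its cheeks rest on it and the origin is 12 mm above the edge. It grips an edge with about 7 N.
- clip_handles (a point): Point between the two handles, at clip z = +28 mm. Handles 16 mm wide (in y), z = +5 to +38 mm, spread in a V, about 51 mm over their tops (in x). Pinched together to their stop (about 8 N at the tops) their outsides are upright and 26 mm apart, grip pads z = +16 to +42 mm, and the jaws stand open.
- clip_jaws (a point): Point between the two rubber jaw pads, at clip z = -22 mm. Pads 17 mm wide (in y), z = -12 to -32 mm. Squeezed fully open they clear each other by about 17 mm at their upper ends and 30 mm at their lower ends.
- clip_cheeks (a point): Point between the two side cheeks, at clip z = +14 mm. The cheeks are flat upright plates 14 mm wide (in x) outside the handles: 26 mm over their outsides (in y), z = -12 to +26 mm; the pivot pin stands out 1.5 mm more each side at z = 0. Held by the cheeks the clip stays shut.
- clip_jaw_near (a joint): Angle of one jaw about the pivot (rad): 0 when closed on the 9 mm board or tile, 0.35 when squeezed fully open, -0.18 when shut on nothing. The other jaw mirrors it.
- clip_stand: Fixed wooden clip stand: base 80 x 90 x 10 mm with an upright board 9 mm thick (x), 64 mm long (y), its top edge 78 mm above the table. Origin at the centre of its underside.
- rack: Fixed wooden rack, base 112 x 94 mm, 6 mm thick, origin at the centre of its underside, with two slots along its y at x = -27.5 and +27.5 mm, each 11.5 mm wide between walls that reach 31 mm above the table. One slot holds a tall tile (on its short end), the other a low one (on its long side); either in either slot.
- tile: The test tile to present, the tall one: 43 mm wide, 69 mm long, 9 mm thick, 34 g, upright in a slot on its short end, bare end up, glazed face away from the robot (to the rack's +x). Origin at the centre of its back face, +z out of the glazed face; its x and y are turned 4 degrees in the plane of the tile, so take tile_face for directions.
- tile_face (a point): Centre of the tile's glazed face. Its axes: z straight out of the glazed face, y along the length towards the bare end (up at the start), x along the width.
- tile_top (a point): Middle of the tile's top edge (the bare end), half way through its thickness, 75 mm above the table at the start. Axes as for tile_face.
- tile_sight (a point): A point 150 mm straight out from the centre of the glazed face: it lies at the lens when the tile is presented properly.
- camera_head: Grey inspection camera with a round black lens on a fixed post. Origin at the centre of the lens front; it looks along its own -x, which points back towards the robot and 20 degrees downwards; its z is up in its picture. The lens is 0.25 m above the table; the head reaches 90 mm behind the lens, 46 x 42 mm.
- focus (a point): Point on the lens axis 150 mm in front of the lens, 0.2 m above the table.
- jar: Bystander: jar 48 mm across, 58 mm tall; origin under its centre.
- kidney: Bystander: flat kidney-shaped rubber rib 60 x 92 x 10 mm.
- calipers: Bystander: wooden calipers 133 x 88 x 12 mm lying flat.
- low_tile: The other tile in the rack, same size but lying on its long side, 49 mm tall above the table; leave it. Origin at the centre of its back face.
Not all that is in view belongs to the job. Leave any green look-alike of the clip_stand alone.

How it is judged (in metres and radians):
On the way, in this order (a step that is already met when the one before it is completed fails the run):
1. the clip is squeezed open and taken off its stand (value of joint clip_jaw_near above 0.15 rad and contact force between clip and clip_stand below 0.05 N and height (world z) of clip above 0.11 m), for 0.1 s.
2. the clip, let go, grips about the middle of the tall tile's top edge in the rack (value of joint clip_jaw_near between -0.07 and 0.1 rad and horizontal distance between clip and tile_top below 0.015 m and distance between clip and tile_top below 0.03 m and contact force between the fingers and clip below 0.05 N and height (world z) of tile_face below 0.055 m), for 0.2 s.
At the end, for the whole second after the job is handed in: The clip is in the fingers and grips the tile, which touches nothing else and is still: middle of its glazed face within 15 mm of the point 150 mm in front of the lens, that face looking at the lens within 10 degrees, bare end up in the picture within 10 degrees (value of joint clip_jaw_near between -0.07 and 0.1 rad and distance between tile_face and focus below 0.015 m and distance between tile_sight and camera_head below 0.04 m and angle between the y axis of tile_face and the z axis of camera_head, either way round below 0.17 rad and angle between the z axis of tile_face and the x axis of camera_head, either way round below 0.17 rad and z of tile_top in the frame of camera_head above 0.01 m and contact force between the fingers and clip above 1 N and contact force between the fingers and tile below 0.05 N and contact force between tile and rack below 0.05 N and contact force between tile and camera_stand below 0.05 N and linear speed of tile below 0.03 m/s and angular speed of tile below 0.3 rad/s); the arm keeps its last pose, push and grip.
It fails at once if the fingers touch the tall tile (contact force between the fingers and tile above 0.3 N).
It fails at once if the low tile is disturbed (distance of low_tile from where it was at the start of the episode above 0.02 m).
It fails at once if a bystander is disturbed (distance of any of jar, kidney, calipers from where it was at the start of the episode above 0.03 m).
It also fails if it takes over 64 s, if anything falls off the work surface, if the arm or the gripper's body presses on something with over 40 N, if the wrist force passes 120 N, or if a joint passes its speed limit or range.

### The arm

A 6-joint arm with a two-finger parallel gripper is mounted at the origin on a cart in front of the work surface, level with it; the furniture and walls round the work are solid. World frame = base frame: x ahead of the robot, y to its left, z up, the work surface at z = 0. Lengths are in mm, angles in rad, forces in N, time in s.
With the tool pointing down it reaches from about 325 to 900 mm from the base axis. Payload 3.5 kg.
Tool frame: the origin (TCP) lies midway between the tips of the shut fingers; the grasp point (between the pads) lies 19 mm behind it; z points along the fingers, y is the direction in which the jaws open and shut (so a half turn about z gives the same grasp; the last joint's range is limited). The gripper opens to 85 mm and grips with 20 to 120 N. Pads are 22 mm wide; open, the fingers measure 114 mm over their backs; the gripper's body (76 mm by 85 mm) begins 54 mm behind the grasp point. The pads swing forward as they close: fully open they stand 13 mm farther back than shut.
Start: joints at [-1.276, 0.276, -0.026, 1.268, 0, 1.467], TCP at [242.107, -576.199, 231.313] pointing down, gripper open.
Joint ranges: [-3.12, 3.12], [-0.85, 1.88], [-1.08, 1.24], [-1.95, 2.15], [-1.57, 1.53], [-3.14, 3.14]. Speed limits (rad/s): [2.57, 2.57, 3.14, 3.14, 3.14, 3.14].

### API

Orientations are given as a rotation vector (axis times angle).
In Python, from workcell import ctrl, snapshot, camera_model, order, boxes_of, cut_out gives the robot as it stands.
- The arm moves only by the tool move_arm, never from a script. Its argument "motion" is a list of rows, each an object with "linear": the shift along the tool's x, y, z in cm, a list of three; "twist": the turn, a rotation vector about the tool's x, y, z in degrees, a list of three; "hand": the closure in counts, from 0 (fully open) to 255 (shut). A call has exactly 10 rows; each row is the pose to reach, as a shift and turn from the pose commanded when the call began, along the tool's axes at that moment; what a row does not reach only later rows make up. A row lasts 1/8 s, in which the tool goes at most 62.5 mm and 10.7 degrees, less where a joint would pass 70% of its speed; a pose out of reach is approached as far as the arm can. A call with a gripper value outside its range is refused whole. The fingers move at their own pace and stop on an object; "newtons" is the grip in N (left out, the last holds). Time passes only in rows, so rows that repeat a pose let the fingers close, or fill a call up. It gives the time, the measured TCP pose, the force and the opening at its end, in the units of the state.
- ctrl.state(): the state, without advancing time (a new reading comes with each control period).
- snapshot(name): name is "scene" or "top" or "wrist"; returns the picture (384x512x3 uint8, red, green, blue); there is no depth.
- camera_model(name): a dict with "mtx" (3x3 intrinsics, pixels), "D" ([k1, k2, p1, p2, k3] as OpenCV has them; the pictures are not rectified), "origin" and "rotation" of the camera in the world. Camera axes: x right, y down, z forward; pixel columns grow to the right and rows downward; lengths in mm; the calibration is good to about 2 mm. A picture is of the moment at which its call begins: read the wrist's pose just before it. camera_model takes no time and is no camera call; for the wrist camera it gives the pose at the moment of the call.
- order.finish_job(): hands the job in, once; it reports no verdict.
Trained networks look in the newest picture that a camera, given by its name, has taken for a name from the list of things; names that differ only in an ending like _2 or _b are one class to them, and where a whole thing is asked for, a point or a joint stands for the part that bears it (a point fixed in the world has none). Each returns a list of dicts, best first, with "p" (0 to 1); they miss things now and then, are a little off and sometimes report something else, mostly with a low value. They report only what shows in the picture. A call takes as long as a camera call. They do not tell look-alikes from the thing itself.
- boxes_of(camera, query): "rect" ([left, top, width, height] in pixels, round what is visible of it).
- cut_out(camera, query): "region" (384x512 bool, what is visible of it) and "rect" ([left, top, width, height] in pixels, round what is visible of it).
The state is a dict: "t": time; "joints": joint angles; "qd": joint speeds; "effort": joint torques, N m; "eef_pos": TCP position; "eef_rot": TCP orientation; "contact_force": force on the tool from outside, world axes, zero at the start; "torque": the same for the moment, N m; "finger_gap": finger opening in mm.
Only numpy, scipy, OpenCV 4.12 (cv2) and the standard library are available. Lean on these libraries where they do the work, as an engineer would, in place of code of your own. Each camera call takes 0.05 s, during which the arm holds its last target.

## Working session

There is one attempt and no reset: what is moved stays moved. The work goes in short steps, Python scripts to look and compute and a tool call to move; the robot and the scene stay as the last step left them, time stands still between calls to the robot, and variables do not carry over. Pictures are saved under pics/ and viewed, and the job is handed in when it is done.

Besides the shell and the picture viewer there is one more tool, called after ">>>" as name([rows], argument=value, ...), one row to a line, values as JSON. move_arm: Moves the arm, as the interface text tells. Its arguments: {"type":"object","properties":{"motion":{"type":"array"},"newtons":{"type":"number"}},"required":["motion"]}

```bash
ls; mkdir -p pics; python3 - <<'E'
from workcell import ctrl, snapshot, camera_model, boxes_of
import cv2
s=ctrl.state(); print(s)
for n in ("scene","top","wrist"):
    im=snapshot(n); cv2.imwrite(f"pics/{n}0.png",im[:,:,::-1])
    m=camera_model(n); print(n,m)
    for q in ("clip","clip_stand","rack","tile","low_tile","camera_head","jar"):
        print(q,[(r['p'],r['rect']) for r in boxes_of(n,q)][:3])
E
```

```text
pics
{'t': 0.0, 'joints': array([-1.27636931e+00,  2.77161558e-01, -2.78930262e-02,  1.26798475e+00,
       -6.56118625e-06,  1.46740057e+00]), 'qd': array([ 0.00078305,  0.00020647,  0.00076941, -0.00157057, -0.00129125,
       -0.00037726]), 'effort': array([-9.50588719e-05, -4.45511019e+01,  2.95201832e+01,  1.64224900e-02,
       -1.12799148e-04,  1.17082288e-05]), 'eef_pos': array([ 241.89729296, -575.44751024,  230.13623572]), 'eef_rot': array([-3.07745942e+00, -6.20344857e-01,  3.46033170e-04]), 'contact_force': array([ 0.4156464 , -0.44384482, -0.60976685]), 'torque': array([0.02515858, 0.06952742, 0.05680171]), 'finger_gap': 85.25553327112235}
scene {'mtx': array([[462.25229499,   0.        , 248.48523767],
       [  0.        , 462.25229499, 193.28207904],
       [  0.        ,   0.        ,   1.        ]]), 'D': array([-0.16177085,  0.        ,  0.        ,  0.        ,  0.        ]), 'origin': array([-162.48230729,  817.71291572, 1027.49449957]), 'rotation': array([-0.97412881,  2.42202568, -1.06048365])}
clip [(0.75, [187.5, 233.3, 11.0, 24.1])]
clip_stand [(0.92, [211.4
[... 838 characters left out ...]
, (0.88, [160.9, 148.6, 24.0, 30.5]), (0.72, [177.9, 190.8, 30.9, 24.5])]
rack [(0.7, [247.9, 200.6, 25.4, 36.7])]
tile [(0.42, [251.4, 221.4, 15.6, 6.6])]
low_tile [(0.27, [186.8, 187.8, 8.1, 16.9])]
camera_head [(0.62, [319.7, 133.8, 19.3, 33.9])]
jar []
wrist {'mtx': array([[303.25174859,   0.        , 257.64988914],
       [  0.        , 303.25174859, 187.32421488],
       [  0.        ,   0.        ,   1.        ]]), 'D': array([-0.08027239,  0.        ,  0.        ,  0.        ,  0.        ]), 'origin': array([ 306.19451412, -549.90637753,  373.74781748]), 'rotation': array([ 2.42105945, -1.60820985, -0.2218355 ])}
clip []
clip_stand []
rack []
tile []
low_tile []
camera_head []
jar []
```

```bash
python3 - <<'E'
import cv2
for n,(x,y,w,h) in {"scene":(110,60,260,290),"top":(120,110,240,160)}.items():
    im=cv2.imread(f"pics/{n}0.png")
    k=3 if n=="top" else 2
    cv2.imwrite(f"pics/{n}0z.png",cv2.resize(im[y:y+h,x:x+w],None,fx=k,fy=k,interpolation=cv2.INTER_CUBIC))
E
```

```text
(no output)
```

View pics/scene0z.png

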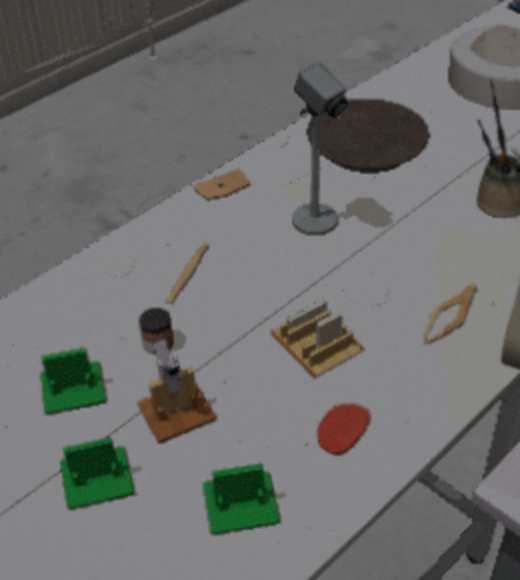

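View pics/top0z.png

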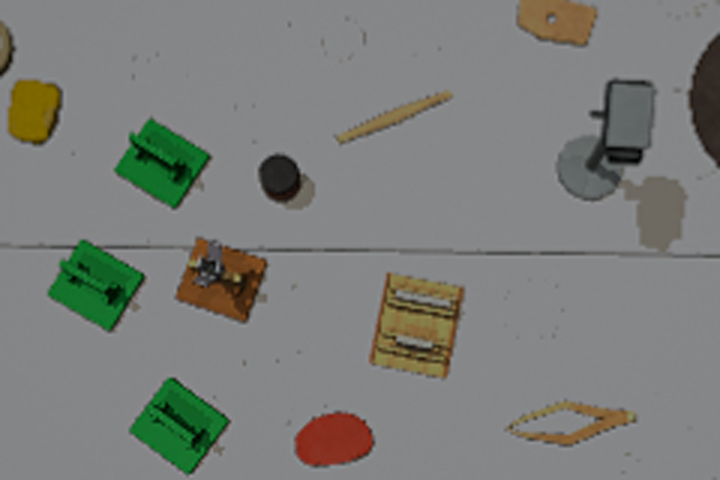

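View pics/wrist0.png

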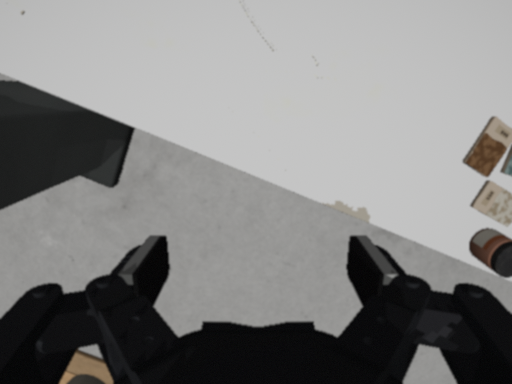

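```bash
cat > h.py <<'E'
import numpy as np, cv2
from scipy.spatial.transform import Rotation as R
def ray(m,px):
    u=cv2.undistortPoints(np.array([[px]],float),m['mtx'],m['D'])[0,0]
    d=R.from_rotvec(m['rotation']).as_matrix()@np.array([u[0],u[1],1.]); return np.array(m['origin']),d/np.linalg.norm(d)
def onz(m,px,z):
    o,d=ray(m,px); return o+d*(z-o[2])/d[2]
def proj(m,P):
    P=np.atleast_2d(np.array(P,float)); Rm=R.from_rotvec(m['rotation']).as_matrix()
    pc=(P-np.array(m['origin']))@Rm
    return cv2.projectPoints(pc,np.zeros(3),np.zeros(3),m['mtx'],m['D'])[0][:,0]
def tri(obs):
    A=np.zeros((3,3));b=np.zeros(3)
    for m,px in obs:
        o,d=ray(m,px);Q=np.eye(3)-np.outer(d,d);A+=Q;b+=Q@o
    p=np.linalg.solve(A,b)
    return p,[np.round(proj(m,p)[0]-px,1) for m,px in obs]
E
python3 - <<'E'
from h import *
from workcell import camera_model
t=camera_model("top");s=camera_model("scene")
T=lambda x,y:(120+x/3,110+y/3)
S=lambda x,y:(110+x/2,60+y/2)
for n,c,z in [("stand corners",[(198,238),(268,260),(246,322),(176,298)],10),("rack",[(388,273),(464,286),(447,378),(371,362)],6),("clip",[(210,265)],130),("tile tops",[(396,345),(432,349)],75),("low",[(395,294),(450,300)],49),("jar",[(282,175)],58)]:
    print(n,[np.round(onz(t,T(*p),z)[:2]) for p in c])
print("lens",tri([(t,T(624,157)),(s,S(339,107))]))
print("clip top",tri([(t,T(210,265)),(s,S(168,355))]))
print("head rear",tri([(t,T(630,85)),(s,S(312,75))]))
print(onz(t,T(590,168),0))
E
```

```text
stand corners [array([578., 367.]), array([552., 282.]), array([476., 306.]), array([504., 391.])]
rack [array([539., 137.]), array([524.,  45.]), array([413.,  65.]), array([431., 156.])]
clip [array([525., 336.])]
tile tops [array([444., 127.]), array([440.,  85.])]
low [array([507., 128.]), array([501.,  64.])]
jar [array([646., 264.])]
lens (array([ 625.50705327, -105.20925028,  257.30749649]), [array([-0.3, -0.3]), array([0.4, 0.1])])
clip top (array([528.7018845 , 338.94424681, 121.9553465 ]), [array([-0.6, -0.6]), array([1.1, 0.2])])
head rear (array([ 690.99877283, -109.39327722,  286.54983532]), [array([0.5, 0.6]), array([-0.8, -0.1])])
[ 674.15381761 -109.67773346    0.        ]
```

```bash
python3 - <<'E'
from h import *
from workcell import camera_model,ctrl
s=ctrl.state();w=camera_model("wrist")
M=R.from_rotvec(s['eef_rot']).as_matrix();C=R.from_rotvec(w['rotation']).as_matrix()
print(s['t'],np.round(M,3));print(np.round(M.T@C,3), M.T@(w['origin']-s['eef_pos']))
E
```

```text
1.2 [[ 0.922  0.387 -0.   ]
 [ 0.387 -0.922  0.   ]
 [ 0.    -0.    -1.   ]]
[[ 0.    -0.963 -0.27 ]
 [ 1.     0.    -0.001]
 [ 0.001 -0.27   0.963]] [  69.26556988    0.58612596 -142.41255561]
```

>>> move_arm([
  {"linear": [3.6,-4.7,-0.3],"twist": [0,0,-5]},
  {"linear": [7.4,-9.6,-0.6],"twist": [0,0,-10]},
  {"linear": [11.2,-14.5,-0.9],"twist": [0,0,-15]},
  {"linear": [15,-19.4,-1.2],"twist": [0,0,-20]},
  {"linear": [18.8,-24.3,-1.5],"twist": [0,0,-25]},
  {"linear": [22.6,-29.2,-1.8],"twist": [0,0,-30]},
  {"linear": [26.4,-34.1,-2.1],"twist": [0,0,-35]},
  {"linear": [30.2,-39,-2.4],"twist": [0,0,-40]},
  {"linear": [34,-43.9,-2.7],"twist": [0,0,-45]},
  {"linear": [37.6,-48.7,-3],"twist": [0,0,-50]},
])

```text
schema error: expected keys linear, twist, hand
```

>>> move_arm([
  {"linear": [3.6,-4.7,-0.3],"twist": [0,0,-5],"hand": 0},
  {"linear": [7.4,-9.6,-0.6],"twist": [0,0,-10],"hand": 0},
  {"linear": [11.2,-14.5,-0.9],"twist": [0,0,-15],"hand": 0},
  {"linear": [15,-19.4,-1.2],"twist": [0,0,-20],"hand": 0},
  {"linear": [18.8,-24.3,-1.5],"twist": [0,0,-25],"hand": 0},
  {"linear": [22.6,-29.2,-1.8],"twist": [0,0,-30],"hand": 0},
  {"linear": [26.4,-34.1,-2.1],"twist": [0,0,-35],"hand": 0},
  {"linear": [30.2,-39,-2.4],"twist": [0,0,-40],"hand": 0},
  {"linear": [34,-43.9,-2.7],"twist": [0,0,-45],"hand": 0},
  {"linear": [37.6,-48.7,-3],"twist": [0,0,-50],"hand": 0},
])

```text
t: 2.45
eef_pos: [400.5, 20.4, 261.9]
eef_rot: [2.525, 1.867, 0.002]
contact_force: [1.4, -0.5, 0.2]
finger_gap: 85.3
```

```bash
cat > look.py <<'E'
import sys,json
from h import *
from workcell import ctrl, snapshot, camera_model, boxes_of
def look(tag,cam="wrist",qs=()):
    s=ctrl.state(); m=camera_model(cam); im=snapshot(cam)
    cv2.imwrite(f"pics/{tag}.png",im[:,:,::-1])
    M=R.from_rotvec(s['eef_rot']).as_matrix()
    print('t',s['t'],'pos',np.round(s['eef_pos'],1),'yaw',np.degrees(np.arctan2(M[1,0],M[0,0])).round(1),'z',np.round(M[:,2],3),'q',np.round(s['joints'],3),'gap',round(s['finger_gap'],1),'F',np.round(s['contact_force'],1))
    json.dump({k:np.array(v).tolist() for k,v in m.items()},open(f"pics/{tag}.json","w"))
    for q in qs: print(q,[(r['p'],r['rect']) for r in boxes_of(cam,q)][:3])
    return m,im
def load(tag):
    return {k:np.array(v) for k,v in json.load(open(f"pics/{tag}.json")).items()}
E
python3 -c "
from look import *
look('w1',qs=('rack','tile','low_tile','camera_head'))"
```

```text
t 2.45 pos [400.5  20.4 261.9] yaw 73.0 z [ 0.002 -0.    -1.   ] q [-0.111 -0.149 -0.418  1.299 -0.     1.758] gap 85.3 F [ 1.4 -0.5  0.2]
rack [(0.88, [248.2, 30.4, 100.2, 87.0])]
tile [(0.95, [272.9, 55.5, 11.8, 40.0]), (0.65, [233.0, 182.7, 43.8, 92.1])]
low_tile [(0.81, [317.7, 37.7, 17.9, 64.3])]
camera_head []
```

View pics/w1.png

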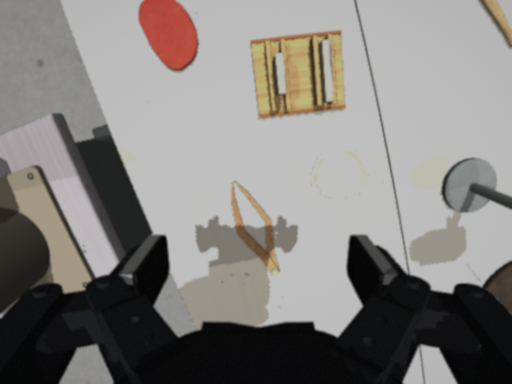

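>>> move_arm([
  {"linear": [2,0.4,0],"twist": [0,0,0],"hand": 0},
  {"linear": [5,1,0],"twist": [0,0,0],"hand": 0},
  {"linear": [7.5,1.4,0],"twist": [0,0,0],"hand": 0},
  {"linear": [8.3,1.6,0],"twist": [0,0,0],"hand": 0},
  {"linear": [8.3,1.6,0],"twist": [0,0,0],"hand": 0},
  {"linear": [8.3,1.6,0],"twist": [0,0,0],"hand": 0},
  {"linear": [8.3,1.6,0],"twist": [0,0,0],"hand": 0},
  {"linear": [8.3,1.6,0],"twist": [0,0,0],"hand": 0},
  {"linear": [8.3,1.6,0],"twist": [0,0,0],"hand": 0},
  {"linear": [8.3,1.6,0],"twist": [0,0,0],"hand": 0},
])

```text
t: 3.95
eef_pos: [439.9, 93.0, 261.4]
eef_rot: [2.529, 1.864, 0.0]
contact_force: [-0.0, 0.2, -0.2]
finger_gap: 85.4
```

```bash

python3 -c "
from look import *
m,im=look('w2',qs=('rack','tile','low_tile'))
c=im[40:260,160:400]
cv2.imwrite('pics/w2z.png',cv2.resize(c[:,:,::-1],None,fx=3,fy=3,interpolation=cv2.INTER_CUBIC)[:600])"
```

```text
t 3.95 pos [439.9  93.  261.4] yaw 72.8 z [ 0. -0. -1.] q [ 0.064 -0.054 -0.336  1.289 -0.     1.935] gap 85.4 F [-0.   0.2 -0.2]
rack [(0.97, [236.8, 97.0, 93.8, 83.7])]
tile [(0.59, [257.9, 127.3, 13.7, 41.6])]
low_tile [(0.77, [300.6, 112.6, 18.4, 57.2])]
```

View pics/w2z.png

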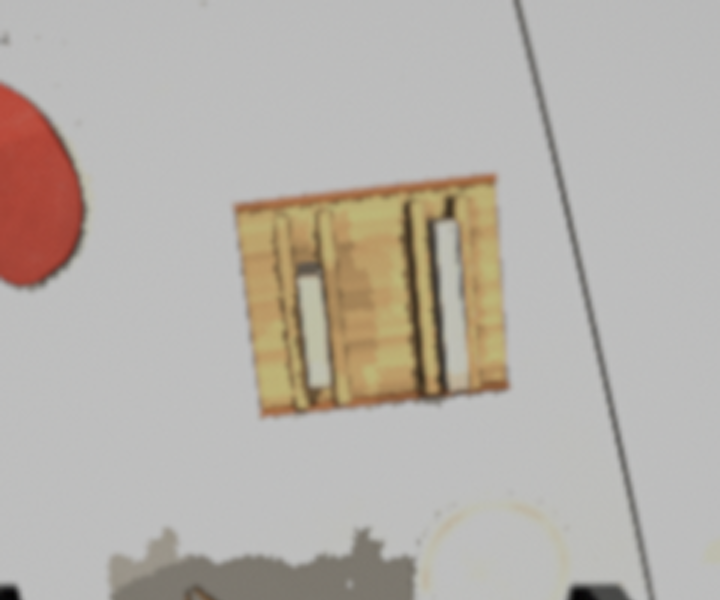

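```bash
python3 - <<'E'
from look import *
m=load('w2')
Z=lambda x,y:((x+.5)/3-.5+160,(y+.5)/3-.5+40)
def P(c,z): return np.array([onz(m,Z(*p),z)[:2] for p in c])
for n,c,z in [('rack',[(235,205),(495,178),(508,388),(262,415)],6),('tile',[(298,276),(322,272),(332,386),(310,390)],75),('low',[(433,218),(458,216),(468,388),(445,390)],49)]:
    p=P(c,z); print(n,np.round(p,1).tolist(),'mean',p.mean(0).round(1),'sides',[np.linalg.norm(p[i]-p[i-1]).round(1) for i in range(4)])
    d=p[1]-p[0]+p[2]-p[3]; e=p[0]-p[3]+p[1]-p[2]; print('yaw x',np.degrees(np.arctan2(d[1],d[0])).round(1),'yaw y-90',(np.degrees(np.arctan2(e[1],e[0]))-90).round(1))
# predicted rack model
for yaw in (-10,):pass
E
```

```text
rack [[435.4, 159.8], [544.2, 138.3], [527.6, 48.1], [418.4, 68.7]] mean [481.4 103.7] sides [np.float64(92.6), np.float64(110.9), np.float64(91.7), np.float64(111.1)]
yaw x -11.0 yaw y-90 -10.5
tile [[453.7, 129.2], [462.3, 128.1], [453.8, 87.1], [445.6, 88.1]] mean [453.9 108.1] sides [np.float64(42.0), np.float64(8.7), np.float64(41.8), np.float64(8.2)]
yaw x -7.2 yaw y-90 -11.4
low [[508.8, 132.9], [518.1, 130.8], [505.0, 64.7], [495.9, 66.6]] mean [507.   98.8] sides [np.float64(67.5), np.float64(9.6), np.float64(67.4), np.float64(9.2)]
yaw x -12.2 yaw y-90 -11.1
```

>>> move_arm([
  {"linear": [3,0.1,0],"twist": [0,0,0],"hand": 0},
  {"linear": [8,0.3,0],"twist": [0,0,0],"hand": 0},
  {"linear": [13,0.6,0],"twist": [0,0,0],"hand": 0},
  {"linear": [18,0.8,0],"twist": [0,0,0],"hand": 0},
  {"linear": [22.5,1,0],"twist": [0,0,0],"hand": 0},
  {"linear": [25.2,1.1,0],"twist": [0,0,0],"hand": 0},
  {"linear": [25.2,1.1,0],"twist": [0,0,0],"hand": 0},
  {"linear": [25.2,1.1,0],"twist": [0,0,0],"hand": 0},
  {"linear": [25.2,1.1,0],"twist": [0,0,0],"hand": 0},
  {"linear": [25.2,1.1,0],"twist": [0,0,0],"hand": 0},
])

```text
t: 5.4
eef_pos: [524.9, 329.6, 261.6]
eef_rot: [2.53, 1.863, 0.0]
contact_force: [-0.2, -0.3, 0.1]
finger_gap: 85.6
```

```bash

python3 -c "
from look import *
m,im=look('w3',qs=('clip','clip_stand'))
c=im[40:240,160:400]
cv2.imwrite('pics/w3z.png',cv2.resize(c[:,:,::-1],None,fx=3,fy=3,interpolation=cv2.INTER_CUBIC)[:600])"
```

```text
t 5.4 pos [524.9 329.6 261.6] yaw 72.7 z [ 0.  0. -1.] q [ 0.457  0.254  0.008  1.325 -0.     2.329] gap 85.6 F [-0.2 -0.3  0.1]
clip [(0.75, [232.7, 141.0, 57.5, 33.4]), (0.74, [251.3, 294.6, 10.8, 33.5])]
clip_stand [(0.92, [181.3, 0.0, 74.0, 76.6]), (0.7, [230.3, 110.4, 61.5, 74.9]), (0.69, [89.9, 118.3, 73.9, 76.2])]
```

View pics/w3z.png

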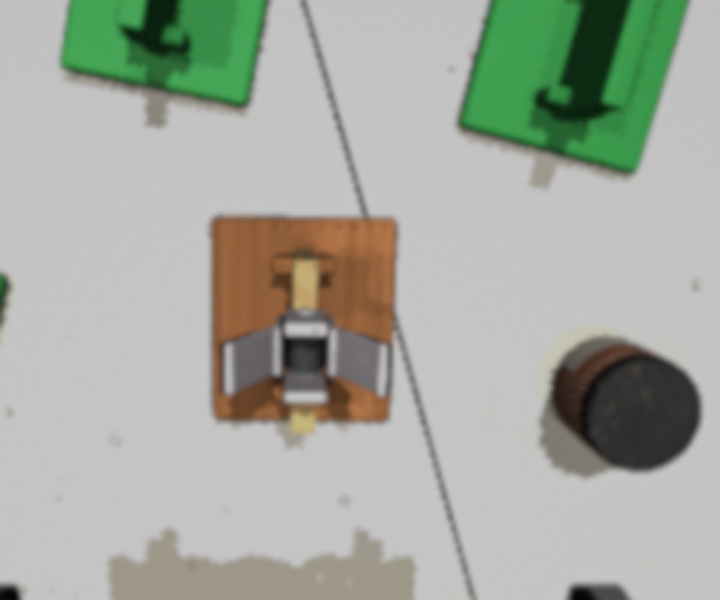

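```bash
python3 - <<'E'
from look import *
m=load('w3')
Z=lambda x,y:((x+.5)/3-.5+160,(y+.5)/3-.5+40)
def P(c,z): return np.array([onz(m,Z(*p),z)[:2] for p in c])
for n,c,z in [('stand',[(212,218),(395,218),(389,420),(215,420)],10),('handles',[(222,342),(388,343),(385,395),(227,395)],128),('cheeks',[(282,320),(328,320),(326,402),(284,402)],116),('board',[(292,258),(319,258),(316,432),(291,432)],78)]:
    p=P(c,z); print(n,np.round(p,1).tolist(),'mean',p.mean(0).round(1),'sides',[np.linalg.norm(p[i]-p[i-1]).round(1) for i in range(4)])
    d=p[1]-p[0]+p[2]-p[3]; e=p[0]-p[3]+p[1]-p[2]; print('yaw x',np.degrees(np.arctan2(d[1],d[0])).round(1),'yaw y-90',(np.degrees(np.arctan2(e[1],e[0]))-90).round(1))
E
```

```text
stand [[509.7, 394.2], [583.6, 371.3], [557.3, 287.2], [483.0, 310.3]] mean [533.4 340.8] sides [np.float64(88.1), np.float64(77.4), np.float64(88.1), np.float64(77.8)]
yaw x -17.2 yaw y-90 -17.5
handles [[511.8, 358.3], [560.2, 342.9], [554.9, 327.5], [508.0, 342.1]] mean [533.7 342.7] sides [np.float64(16.6), np.float64(50.8), np.float64(16.3), np.float64(49.1)]
yaw x -17.4 yaw y-90 -16.0
cheeks [[530.7, 357.7], [544.6, 353.4], [536.3, 328.0], [523.3, 332.1]] mean [533.7 342.8] sides [np.float64(26.7), np.float64(14.6), np.float64(26.7), np.float64(13.6)]
yaw x -17.2 yaw y-90 -17.1
board [[538.6, 372.8], [547.7, 369.9], [528.2, 309.4], [519.4, 312.1]] mean [533.5 341.1] sides [np.float64(63.6), np.float64(9.5), np.float64(63.6), np.float64(9.3)]
yaw x -17.2 yaw y-90 -17.7
```

>>> move_arm([
  {"linear": [1,0.3,1],"twist": [0,0,0],"hand": 0},
  {"linear": [1.5,0.45,4],"twist": [0,0,0],"hand": 0},
  {"linear": [1.5,0.45,7],"twist": [0,0,0],"hand": 0},
  {"linear": [1.5,0.45,9.5],"twist": [0,0,0],"hand": 0},
  {"linear": [1.5,0.45,12],"twist": [0,0,0],"hand": 0},
  {"linear": [1.5,0.45,14],"twist": [0,0,0],"hand": 0},
  {"linear": [1.5,0.45,15.5],"twist": [0,0,0],"hand": 0},
  {"linear": [1.5,0.45,16.3],"twist": [0,0,0],"hand": 0},
  {"linear": [1.5,0.45,16.3],"twist": [0,0,0],"hand": 0},
  {"linear": [1.5,0.45,16.3],"twist": [0,0,0],"hand": 0},
])

```text
t: 6.8
eef_pos: [534.4, 343.8, 99.2]
eef_rot: [2.529, 1.864, 0.003]
contact_force: [0.1, -0.4, -0.2]
finger_gap: 85.3
```

```bash

python3 -c "
from look import *
m,im=look('w4')
cv2.imwrite('pics/w4z.png',cv2.resize(im[:,:,::-1],None,fx=1.5,fy=1.5,interpolation=cv2.INTER_CUBIC))"
```

```text
t 6.8 pos [534.4 343.8  99.2] yaw 72.8 z [ 0.001  0.001 -1.   ] q [ 0.47   0.387 -0.166  1.017  0.     2.341] gap 85.3 F [ 0.1 -0.4 -0.2]
```

View pics/w4z.png

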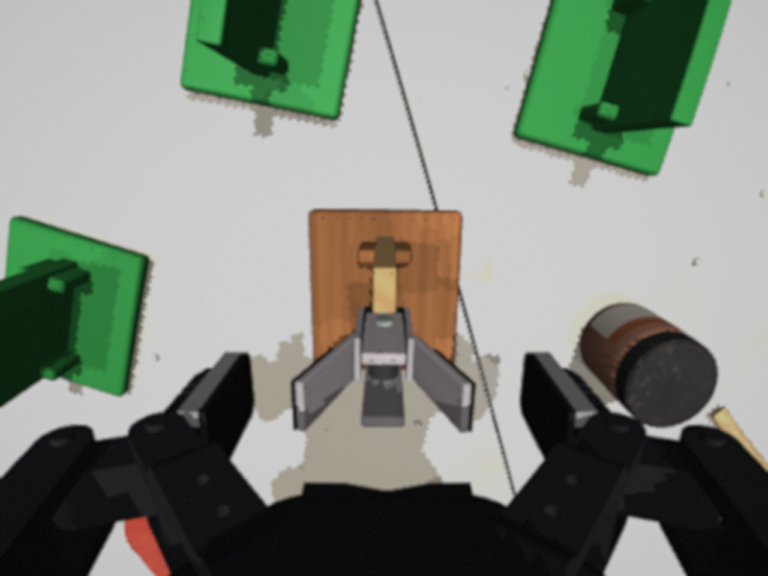

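>>> move_arm([
  {"linear": [0,0,0],"twist": [0,0,0],"hand": 120},
  {"linear": [0,0,0],"twist": [0,0,0],"hand": 160},
  {"linear": [0,0,0],"twist": [0,0,0],"hand": 200},
  {"linear": [0,0,0],"twist": [0,0,0],"hand": 230},
  {"linear": [0,0,0],"twist": [0,0,0],"hand": 255},
  {"linear": [0,0,0],"twist": [0,0,0],"hand": 255},
  {"linear": [0,0,0],"twist": [0,0,0],"hand": 255},
  {"linear": [0,0,0],"twist": [0,0,0],"hand": 255},
  {"linear": [0,0,0],"twist": [0,0,0],"hand": 255},
  {"linear": [0,0,0],"twist": [0,0,0],"hand": 255},
], newtons=30)

```text
t: 8.1
eef_pos: [535.2, 344.8, 101.9]
eef_rot: [-2.528, -1.864, -0.008]
contact_force: [-2.9, -0.7, 12.4]
finger_gap: 25.4
```

```bash

python3 -c "
from look import *
m,im=look('w5')
cv2.imwrite('pics/w5z.png',cv2.resize(im[:,:,::-1],None,fx=1.5,fy=1.5,interpolation=cv2.INTER_CUBIC))"
```

```text
t 8.1 pos [535.2 344.8 101.9] yaw 72.8 z [ 0.004  0.003 -1.   ] q [ 4.700e-01  3.840e-01 -1.630e-01  1.019e+00  1.000e-03  2.341e+00] gap 25.4 F [-2.9 -0.7 12.4]
```

View pics/w5z.png

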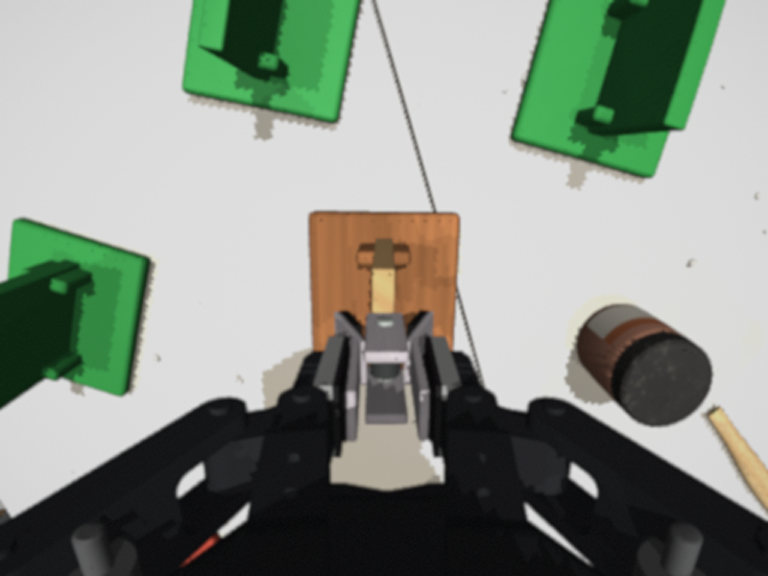

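>>> move_arm([
  {"linear": [0,0,-0.5],"twist": [0,0,0],"hand": 255},
  {"linear": [0,0,-1.2],"twist": [0,0,0],"hand": 255},
  {"linear": [0,0,-2.2],"twist": [0,0,0],"hand": 255},
  {"linear": [0,0,-3.5],"twist": [0,0,0],"hand": 255},
  {"linear": [0,0,-5],"twist": [0,0,0],"hand": 255},
  {"linear": [0,0,-6.5],"twist": [0,0,0],"hand": 255},
  {"linear": [0,0,-8],"twist": [0,0,0],"hand": 255},
  {"linear": [0,0,-9],"twist": [0,0,0],"hand": 255},
  {"linear": [0,0,-9],"twist": [0,0,0],"hand": 255},
  {"linear": [0,0,-9],"twist": [0,0,0],"hand": 255},
])

```text
t: 9.4
eef_pos: [533.3, 343.3, 187.8]
eef_rot: [-2.529, -1.864, 0.002]
contact_force: [0.2, -0.2, -1.8]
finger_gap: 25.2
```

```bash

python3 -c "
from look import *
m,im=look('w6')
cv2.imwrite('pics/w6z.png',cv2.resize(im[:,:,::-1],None,fx=1.5,fy=1.5,interpolation=cv2.INTER_CUBIC))
m,im=look('s6','scene')
cv2.imwrite('pics/s6z.png',cv2.resize(im[150:320,110:330,::-1],None,fx=3,fy=3,interpolation=cv2.INTER_CUBIC))
"
```

```text
t 9.4 pos [533.3 343.3 187.8] yaw 72.8 z [-0.001 -0.    -1.   ] q [ 0.47   0.318 -0.064  1.19   0.     2.341] gap 25.2 F [ 0.2 -0.2 -1.8]
t 9.45 pos [533.2 343.2 187.5] yaw 72.8 z [-0.001 -0.001 -1.   ] q [ 0.47   0.318 -0.065  1.19  -0.     2.341] gap 25.0 F [-0.1  0.2 -0.9]
```

View pics/w6z.png

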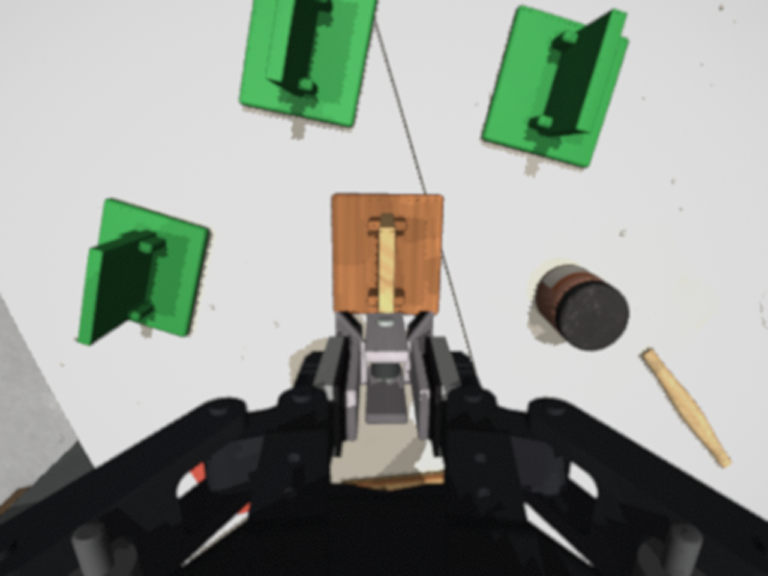

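View pics/s6z.png

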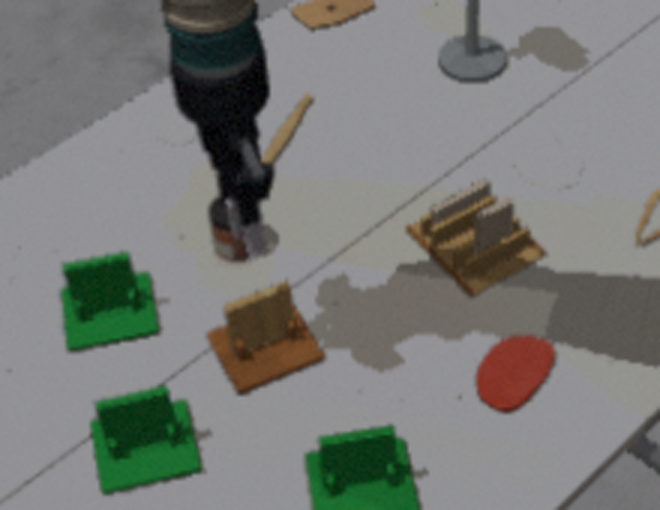

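```bash
python3 - <<'E'
from look import *
m=load('w6'); tcp=np.array([533.3,343.3,187.8]); y=np.radians(72.8)
X=np.array([np.cos(y),np.sin(y)]);Y=np.array([np.sin(y),-np.cos(y)])
for p in [(365,352),(407,352),(367,423),(404,423)]:
    q=onz(m,(p[0]/1.5,p[1]/1.5),187.8-11.9+26)[:2]-tcp[:2]; print(q@X,q@Y)
E
```

```text
10.048001022727952 -5.484609570642058
10.054192165386302 7.401561561947773
-15.06085928034214 -5.197272569591778
-15.051991830117748 6.778340598510461
```

>>> move_arm([
  {"linear": [-3,-0.1,0],"twist": [0,0,-0.7],"hand": 255},
  {"linear": [-7,-0.2,0],"twist": [0,0,-2],"hand": 255},
  {"linear": [-12,-0.3,0],"twist": [0,0,-3.5],"hand": 255},
  {"linear": [-17,-0.5,0],"twist": [0,0,-5],"hand": 255},
  {"linear": [-21,-0.6,1],"twist": [0,0,-6],"hand": 255},
  {"linear": [-24,-0.65,2.5],"twist": [0,0,-6.3],"hand": 255},
  {"linear": [-24.5,-0.65,3.5],"twist": [0,0,-6.3],"hand": 255},
  {"linear": [-24.5,-0.65,3.8],"twist": [0,0,-6.3],"hand": 255},
  {"linear": [-24.5,-0.65,3.8],"twist": [0,0,-6.3],"hand": 255},
  {"linear": [-24.5,-0.65,3.8],"twist": [0,0,-6.3],"hand": 255},
])

```text
t: 10.75
eef_pos: [455.9, 112.1, 150.8]
eef_rot: [2.421, 2.001, 0.002]
contact_force: [-1.0, -0.5, -0.8]
finger_gap: 25.3
```

```bash

python3 -c "
from look import *
m,im=look('w7')
cv2.imwrite('pics/w7z.png',cv2.resize(im[90:340,130:390,::-1],None,fx=2.4,fy=2.4,interpolation=cv2.INTER_CUBIC))
m,im=look('s7','scene')
cv2.imwrite('pics/s7z.png',cv2.resize(im[180:260,220:320,::-1],None,fx=6,fy=6,interpolation=cv2.INTER_CUBIC))
"
```

```text
t 10.75 pos [455.9 112.1 150.8] yaw 79.2 z [ 0.001  0.    -1.   ] q [ 0.103  0.06  -0.464  1.046  0.     1.863] gap 25.3 F [-1.  -0.5 -0.8]
t 10.8 pos [455.8 112.1 150.8] yaw 79.2 z [ 0.001  0.    -1.   ] q [ 0.103  0.06  -0.464  1.046  0.     1.863] gap 24.8 F [ 0.5 -0.2 -0.8]
```

View pics/w7z.png

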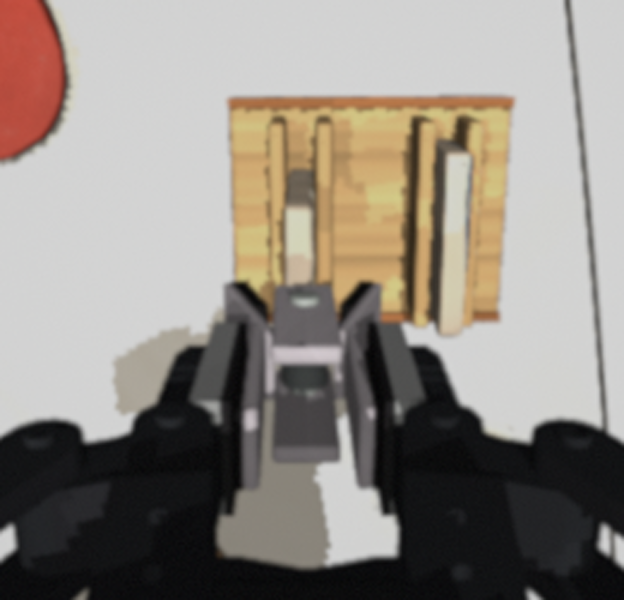

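View pics/s7z.png

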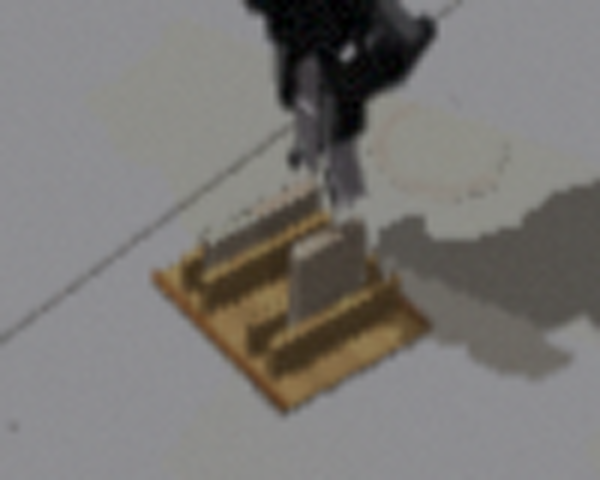

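```bash
python3 - <<'E'
from look import *
m=load('w7'); tcp=np.array([455.9,112.1,150.8]); y=np.radians(79.2)
X=np.array([np.cos(y),np.sin(y)]);Y=np.array([np.sin(y),-np.cos(y)])
Z=lambda x,y:((x+.5)/2.4-.5+130,(y+.5)/2.4-.5+90)
for p,z in [((286,205),75),((312,205),75),((286,280),75),((312,280),75),((272,346),165),((340,346),165),((275,460),165),((337,460),165),((284,176),75),((316,174),75)]:
    w=onz(m,Z(*p),z)[:2];q=w-tcp[:2]; print(p,w.round(1),(q@X).round(1),(q@Y).round(1))
E
```

```text
(286, 205) [453.8 129.7] 16.9 -5.4
(312, 205) [461.6 128.2] 16.9 2.6
(286, 280) [449.  105.8] -7.5 -5.6
(312, 280) [457.1 104.2] -7.5 2.6
(272, 346) [452.2 123.4] 10.4 -5.7
(340, 346) [465. 121.] 10.4 7.3
(275, 460) [447.7  98.7] -14.7 -5.5
(337, 460) [460.   96.3] -14.7 7.0
(284, 176) [454.9 138.7] 26.0 -5.9
(316, 174) [464.6 137.5] 26.6 3.8
```

>>> move_arm([
  {"linear": [-0.22,-0.2,0],"twist": [0,0,0],"hand": 255},
  {"linear": [-0.22,-0.2,0.6],"twist": [0,0,0],"hand": 255},
  {"linear": [-0.22,-0.2,1.4],"twist": [0,0,0],"hand": 255},
  {"linear": [-0.22,-0.2,2.2],"twist": [0,0,0],"hand": 255},
  {"linear": [-0.22,-0.2,3],"twist": [0,0,0],"hand": 255},
  {"linear": [-0.22,-0.2,3.7],"twist": [0,0,0],"hand": 255},
  {"linear": [-0.22,-0.2,4.3],"twist": [0,0,0],"hand": 255},
  {"linear": [-0.22,-0.2,4.8],"twist": [0,0,0],"hand": 255},
  {"linear": [-0.22,-0.2,5.1],"twist": [0,0,0],"hand": 255},
  {"linear": [-0.22,-0.2,5.1],"twist": [0,0,0],"hand": 255},
])

```text
t: 12.1
eef_pos: [452.9, 109.6, 99.4]
eef_rot: [2.422, 2.0, 0.001]
contact_force: [0.5, 0.5, 0.0]
finger_gap: 25.5
```

```bash

python3 -c "
from look import *
m,im=look('w8')
cv2.imwrite('pics/w8z.png',cv2.resize(im[90:340,130:390,::-1],None,fx=2.4,fy=2.4,interpolation=cv2.INTER_CUBIC))
m,im=look('s8','scene')
cv2.imwrite('pics/s8z.png',cv2.resize(im[180:260,220:320,::-1],None,fx=6,fy=6,interpolation=cv2.INTER_CUBIC))
"
```

```text
t 12.1 pos [452.9 109.6  99.4] yaw 79.1 z [ 0.  0. -1.] q [ 0.099  0.11  -0.532  0.929 -0.     1.86 ] gap 25.5 F [0.5 0.5 0. ]
t 12.15 pos [452.8 109.6  99.4] yaw 79.1 z [ 0.  0. -1.] q [ 0.099  0.11  -0.532  0.929  0.     1.86 ] gap 25.2 F [-0.2 -0.5 -1.1]
```

View pics/w8z.png

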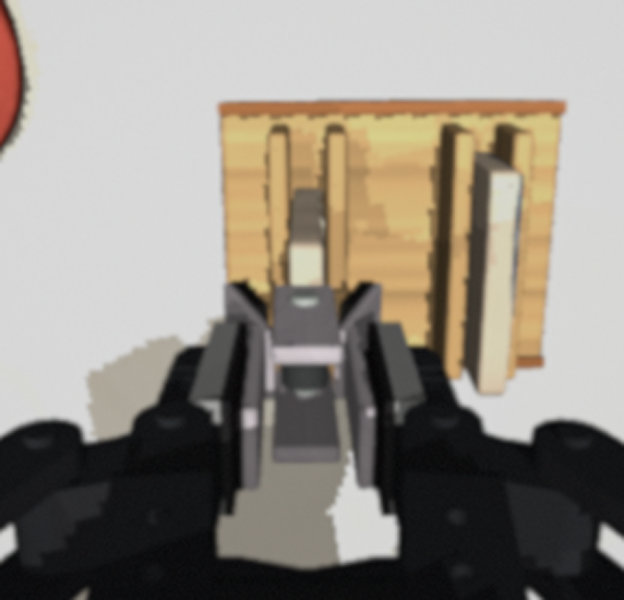

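View pics/s8z.png

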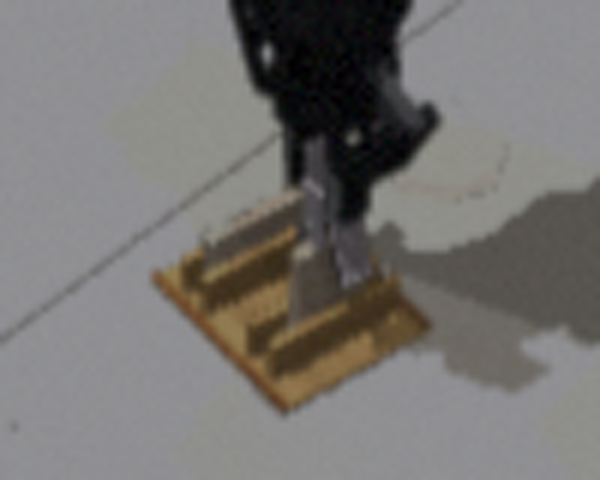

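>>> move_arm([
  {"linear": [0,0,0.1],"twist": [0,0,0],"hand": 255},
  {"linear": [0,0,0.1],"twist": [0,0,0],"hand": 170},
  {"linear": [0,0,0.1],"twist": [0,0,0],"hand": 150},
  {"linear": [0,0,0.1],"twist": [0,0,0],"hand": 130},
  {"linear": [0,0,0.1],"twist": [0,0,0],"hand": 110},
  {"linear": [0,0,0.1],"twist": [0,0,0],"hand": 80},
  {"linear": [0,0,0.1],"twist": [0,0,0],"hand": 40},
  {"linear": [0,0,0.1],"twist": [0,0,0],"hand": 0},
  {"linear": [0,0,0.1],"twist": [0,0,0],"hand": 0},
  {"linear": [0,0,0.1],"twist": [0,0,0],"hand": 0},
])

```text
t: 13.45
eef_pos: [452.7, 109.6, 98.4]
eef_rot: [2.422, 2.0, 0.0]
contact_force: [0.6, -0.2, -0.6]
finger_gap: 85.4
```

```bash

python3 -c "
from look import *
m,im=look('w9')
cv2.imwrite('pics/w9z.png',cv2.resize(im[90:340,130:390,::-1],None,fx=2.4,fy=2.4,interpolation=cv2.INTER_CUBIC))
"
```

```text
t 13.45 pos [452.7 109.6  98.4] yaw 79.1 z [ 0. -0. -1.] q [ 0.099  0.111 -0.533  0.927 -0.     1.86 ] gap 85.4 F [ 0.6 -0.2 -0.6]
```

View pics/w9z.png

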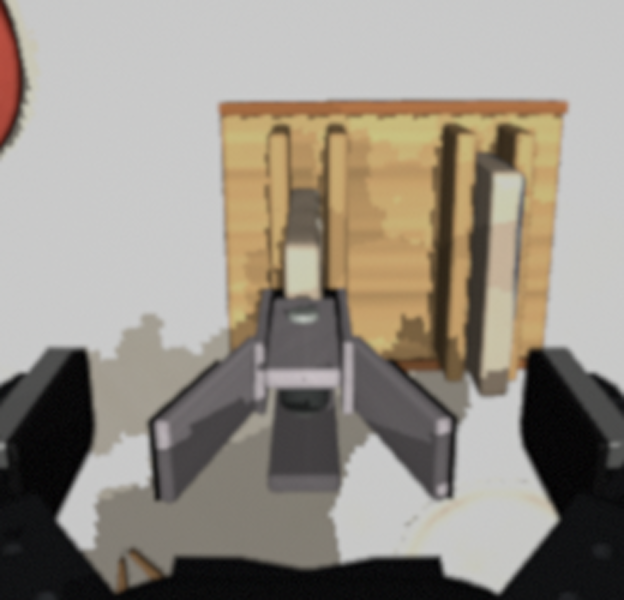

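```bash
cat > fit.py <<'E'
from look import *
from scipy.optimize import least_squares
def fit(m,Zf,obs,yaw0,tilt=False):
    mod=np.array([o[0] for o in obs],float); px=np.array([Zf(*o[1]) for o in obs])
    def W(v):
        r=R.from_euler('ZYX',[np.radians(v[3]),v[4],v[5]]) 
        return r.apply(mod)+v[:3]
    def f(v): return np.r_[(proj(m,W(v))-px).ravel(), 20*v[4:], 0.2*(v[3]-yaw0)]
    v0=np.r_[onz(m,px.mean(0),110)[:2],90,yaw0,0,0]
    s=least_squares(f,v0); return s.x,(proj(m,W(s.x))-px).round(1)
E
python3 - <<'E'
from fit import *
Z=lambda x,y:((x+.5)/2.4-.5+130,(y+.5)/2.4-.5+90)
m=load('w9')
obs=[((-7,13,26),(262,370)),((7,13,26),(340,370)),((-7,-13,26),(268,488)),((7,-13,26),(338,488)),
 ((-25.5,8,38),(150,421)),((-25.5,-8,38),(157,498)),((25.5,8,38),(456,418)),((25.5,-8,38),(452,496))]
print(fit(m,Z,obs,-10.9))
print(fit(m,Z,obs[:4],-10.9)); print(fit(m,Z,obs[4:],-10.9))
m=load('w3');Z3=lambda x,y:((x+.5)/3-.5+160,(y+.5)/3-.5+40)
o3=[((-25.5,8,38),(222,342)),((25.5,8,38),(388,343)),((25.5,-8,38),(385,395)),((-25.5,-8,38),(227,395)),((-7,-13,26),(284,402)),((7,-13,26),(326,402))]
print(fit(m,Z3,o3,-17.2))
E
```

```text
(array([ 4.52005507e+02,  1.05708924e+02,  9.37693564e+01, -1.04875760e+01,
        7.87798232e-03, -2.93922775e-02]), array([[ 0.8, -2.3],
       [ 0.2, -2.6],
       [-0.3,  0.3],
       [ 0.7, -0. ],
       [ 0.8,  0.3],
       [ 0.5,  2.2],
       [-1.2,  0.2],
       [-1.5,  1.8]]))
(array([ 4.52097153e+02,  1.05228365e+02,  9.19127178e+01, -1.02988692e+01,
       -6.51834299e-03,  1.95574817e-02]), array([[ 0.5,  0. ],
       [-0.4, -0.2],
       [-0.3,  0.2],
       [ 0.2,  0. ]]))
(array([ 4.53253831e+02,  1.09500890e+02,  9.52084530e+01, -1.01763008e+01,
       -3.97727128e-03,  3.72136641e-02]), array([[-0.1, -0.5],
       [ 0.3,  0.5],
       [ 0.2, -0.3],
       [-0.4,  0.3]]))
(array([ 5.33442826e+02,  3.41325878e+02,  8.56239482e+01, -1.72646100e+01,
       -2.04371669e-03, -1.29083700e-02]), array([[ 0.5,  0.6],
       [-0.2,  0.3],
       [ 0.4, -0.3],
       [-0.8, -0.3],
       [-0.1, -0.2],
       [ 0.1, -0.1]]))
```

>>> move_arm([
  {"linear": [0,0,-2],"twist": [0,0,0],"hand": 0},
  {"linear": [0,0,-6],"twist": [0,0,0],"hand": 0},
  {"linear": [0,0,-9],"twist": [0,0,-10],"hand": 0},
  {"linear": [0,0,-11],"twist": [0,0,-20],"hand": 0},
  {"linear": [0,0,-12],"twist": [0,0,-30],"hand": 0},
  {"linear": [0,0,-12],"twist": [0,0,-40],"hand": 0},
  {"linear": [0,0,-12],"twist": [0,0,-50],"hand": 0},
  {"linear": [0,0,-12],"twist": [0,0,-60],"hand": 0},
  {"linear": [0,0,-12],"twist": [0,0,-70],"hand": 0},
  {"linear": [0,0,-12],"twist": [0,0,-80],"hand": 0},
])

```text
t: 14.75
eef_pos: [452.6, 109.6, 218.3]
eef_rot: [-0.561, -3.091, 0.0]
contact_force: [-0.1, -0.8, 0.0]
finger_gap: 85.6
```

>>> move_arm([
  {"linear": [0,0,0],"twist": [0,0,-5],"hand": 0},
  {"linear": [0,0,0],"twist": [0,0,-10],"hand": 0},
  {"linear": [0,0,0],"twist": [0,0,-10],"hand": 0},
  {"linear": [0,0,0],"twist": [0,0,-10],"hand": 0},
  {"linear": [0,0,0],"twist": [0,0,-10],"hand": 0},
  {"linear": [0,0,0],"twist": [0,0,-10],"hand": 0},
  {"linear": [0,0,0],"twist": [0,0,-10],"hand": 0},
  {"linear": [0,0,0],"twist": [0,0,-10],"hand": 0},
  {"linear": [0,0,0],"twist": [0,0,-10],"hand": 0},
  {"linear": [0,0,0],"twist": [0,0,-10],"hand": 0},
])

```text
t: 16.0
eef_pos: [452.7, 109.6, 218.3]
eef_rot: [-0.299, -3.127, -0.0]
contact_force: [0.0, 0.4, 0.4]
finger_gap: 85.5
```

```bash

python3 -c "
from look import *
m,im=look('w10')
cv2.imwrite('pics/w10z.png',cv2.resize(im[90:290,150:390,::-1],None,fx=3,fy=3,interpolation=cv2.INTER_CUBIC))
m,im=look('s10','scene')
cv2.imwrite('pics/s10z.png',cv2.resize(im[180:260,220:320,::-1],None,fx=6,fy=6,interpolation=cv2.INTER_CUBIC))
"
```

```text
t 16.0 pos [452.7 109.6 218.3] yaw 169.1 z [-0.  0. -1.] q [ 0.099 -0.    -0.375  1.196  0.     0.289] gap 85.5 F [0.  0.4 0.4]
t 16.05 pos [452.7 109.5 218.3] yaw 169.1 z [ 0.  0. -1.] q [ 0.098 -0.    -0.375  1.196  0.     0.289] gap 85.4 F [ 0.6  0.2 -0.5]
```

View pics/w10z.png

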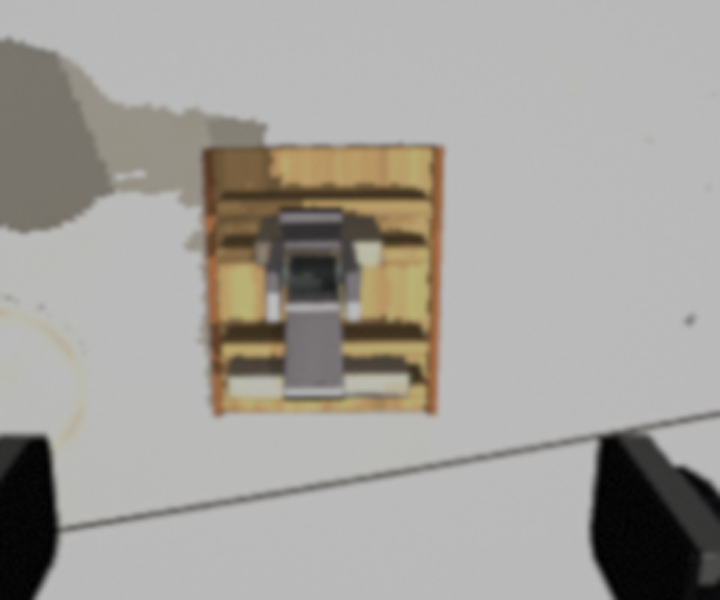

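View pics/s10z.png

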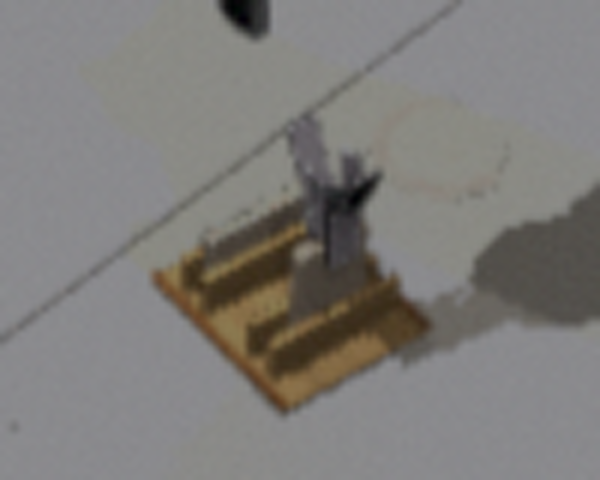

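```bash

python3 - <<'E'
from fit import *
Z=lambda x,y:((x+.5)/3-.5+150,(y+.5)/3-.5+90)
Z9=lambda x,y:((x+.5)/2.4-.5+130,(y+.5)/2.4-.5+90)
m=load('w10');m9=load('w9')
o10=[((-25.5,-8,38),(281,210)),((-25.5,8,38),(343,210)),((25.5,-8,38),(285,396)),((25.5,8,38),(343,396))]
print(fit(m,Z,o10,-10.9))
o9=[((-7,13,26),(262,370)),((7,13,26),(340,370)),((-7,-13,26),(268,488)),((7,-13,26),(338,488)),
 ((-25.5,8,38),(150,421)),((-25.5,-8,38),(157,498)),((25.5,8,38),(456,418)),((25.5,-8,38),(452,496))]
# joint
mod=np.array([o[0] for o in o10+o9],float)
p10=np.array([Z(*o[1]) for o in o10]);p9=np.array([Z9(*o[1]) for o in o9])
def f(v):
    W=R.from_euler('Z',v[3],degrees=True).apply(mod)+v[:3]
    return np.r_[(proj(m,W[:4])-p10).ravel(),(proj(m9,W[4:])-p9).ravel()]
s=least_squares(f,[453,107,90,-10.9]);print(s.x,f(s.x).round(1))
for c in [(228,372),(258,377)]: pass
E
```

```text
(array([ 4.52844590e+02,  1.06907063e+02,  9.28367744e+01, -1.05338455e+01,
       -2.93513914e-03,  1.74431553e-03]), array([[-0.1,  0.1],
       [ 0.1, -0. ],
       [-0.2,  0. ],
       [ 0.1, -0.1]]))
[452.44103187 106.82376055  94.10708882 -10.32684666] [-0.4  0.1 -0.1 -0.1 -0.3  0.3  0.2  0.1  0.7 -2.4  0.3 -2.7 -0.2 -0.5
  0.9 -0.8  0.4  0.8  0.4  2.1 -1.1  0.9 -1.5  2. ]
```

>>> move_arm([
  {"linear": [0,-0.25,1],"twist": [0,0,0],"hand": 0},
  {"linear": [0,-0.25,4],"twist": [0,0,0],"hand": 0},
  {"linear": [0,-0.25,7],"twist": [0,0,0],"hand": 0},
  {"linear": [0,-0.25,9],"twist": [0,0,0],"hand": 0},
  {"linear": [0,-0.25,10.5],"twist": [0,0,0],"hand": 0},
  {"linear": [0,-0.25,11.5],"twist": [0,0,0],"hand": 0},
  {"linear": [0,-0.25,12.3],"twist": [0,0,0],"hand": 0},
  {"linear": [0,-0.25,12.3],"twist": [0,0,0],"hand": 0},
  {"linear": [0,-0.25,12.3],"twist": [0,0,0],"hand": 0},
  {"linear": [0,-0.25,12.3],"twist": [0,0,0],"hand": 0},
])

```text
t: 17.35
eef_pos: [452.7, 107.2, 95.9]
eef_rot: [0.298, 3.126, 0.0]
contact_force: [-0.3, 0.1, -0.0]
finger_gap: 85.6
```

```bash

python3 -c "
from look import *
m,im=look('w11')
cv2.imwrite('pics/w11z.png',cv2.resize(im[:,:,::-1],None,fx=1.5,fy=1.5,interpolation=cv2.INTER_CUBIC))
"
```

```text
t 17.35 pos [452.7 107.2  95.9] yaw 169.1 z [ 0.001  0.    -1.   ] q [ 0.093  0.112 -0.538  0.919 -0.     0.284] gap 85.6 F [-0.3  0.1 -0. ]
```

View pics/w11z.png

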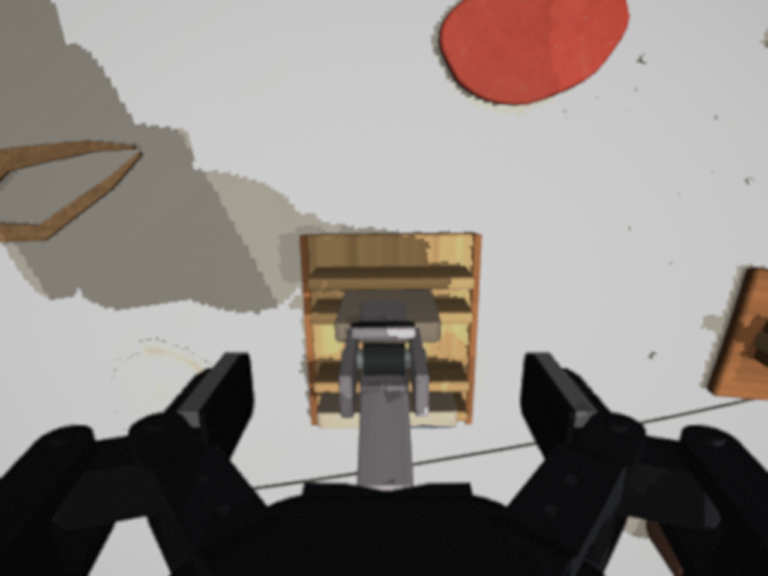

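>>> move_arm([
  {"linear": [0,0,0],"twist": [0,0,0],"hand": 120},
  {"linear": [0,0,0],"twist": [0,0,0],"hand": 160},
  {"linear": [0,0,0],"twist": [0,0,0],"hand": 180},
  {"linear": [0,0,0],"twist": [0,0,0],"hand": 200},
  {"linear": [0,0,0],"twist": [0,0,0],"hand": 230},
  {"linear": [0,0,0],"twist": [0,0,0],"hand": 255},
  {"linear": [0,0,0],"twist": [0,0,0],"hand": 255},
  {"linear": [0,0,0],"twist": [0,0,0],"hand": 255},
  {"linear": [0,0,0],"twist": [0,0,0],"hand": 255},
  {"linear": [0,0,0],"twist": [0,0,0],"hand": 255},
], newtons=60)

```text
t: 18.65
eef_pos: [452.3, 107.0, 95.4]
eef_rot: [0.299, 3.127, -0.0]
contact_force: [0.8, -0.8, 2.6]
finger_gap: 25.1
```

```bash

python3 -c "
from look import *
m,im=look('w12')
cv2.imwrite('pics/w12z.png',cv2.resize(im[:,:,::-1],None,fx=1.5,fy=1.5,interpolation=cv2.INTER_CUBIC))
"
```

```text
t 18.65 pos [452.3 107.   95.4] yaw 169.1 z [ 0. -0. -1.] q [ 0.093  0.113 -0.539  0.919 -0.     0.284] gap 25.1 F [ 0.8 -0.8  2.6]
```

View pics/w12z.png

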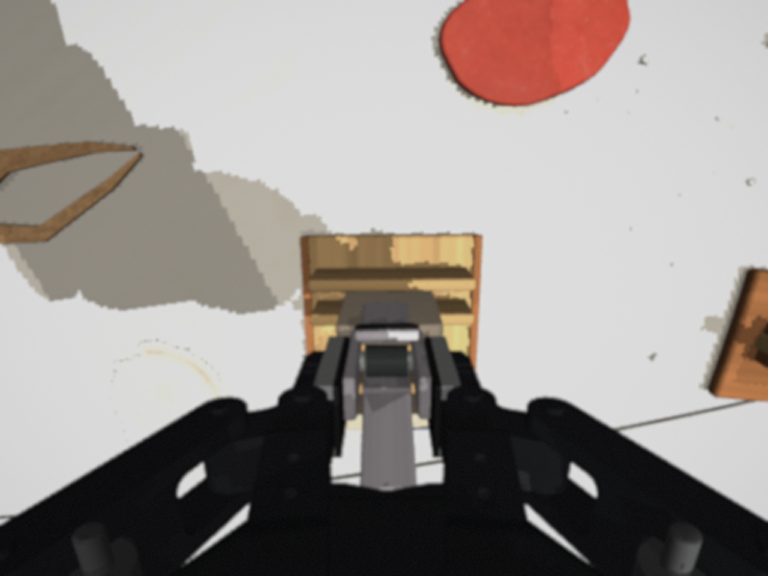

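>>> move_arm([
  {"linear": [0,0,-0.5],"twist": [0,0,0],"hand": 255},
  {"linear": [0,0,-1.2],"twist": [0,0,0],"hand": 255},
  {"linear": [0,0,-2.2],"twist": [0,0,0],"hand": 255},
  {"linear": [0,0,-3.5],"twist": [0,0,0],"hand": 255},
  {"linear": [0,0,-5],"twist": [0,0,0],"hand": 255},
  {"linear": [0,0,-6.5],"twist": [0,0,0],"hand": 255},
  {"linear": [0,0,-8],"twist": [0,0,0],"hand": 255},
  {"linear": [0,0,-9.5],"twist": [0,0,0],"hand": 255},
  {"linear": [0,0,-10.5],"twist": [0,0,0],"hand": 255},
  {"linear": [0,0,-11],"twist": [0,0,0],"hand": 255},
])

```text
t: 19.95
eef_pos: [452.5, 107.1, 206.1]
eef_rot: [0.299, 3.127, 0.0]
contact_force: [0.3, -0.5, -1.8]
finger_gap: 24.9
```

```bash

python3 -c "
from look import *
m,im=look('w13')
cv2.imwrite('pics/w13z.png',cv2.resize(im[:,:,::-1],None,fx=1.5,fy=1.5,interpolation=cv2.INTER_CUBIC))
m,im=look('s13','scene')
cv2.imwrite('pics/s13z.png',cv2.resize(im[150:250,220:340,::-1],None,fx=5,fy=5,interpolation=cv2.INTER_CUBIC))
a=cv2.imread('pics/top0.png')[120:190,300:360]
b=cv2.imread('pics/scene0.png')[80:150,230:310]
cv2.imwrite('pics/heads.png',np.hstack([cv2.resize(a,(360,420),interpolation=cv2.INTER_CUBIC),cv2.resize(b,(480,420)[:2],interpolation=cv2.INTER_CUBIC)])[:, :800])
"
```

```text
t 19.95 pos [452.5 107.1 206.1] yaw 169.1 z [ 0.001  0.    -1.   ] q [ 0.093  0.006 -0.395  1.168  0.     0.284] gap 24.9 F [ 0.3 -0.5 -1.8]
t 20.0 pos [452.7 107.1 206.4] yaw 169.1 z [ 0.001  0.    -1.   ] q [ 0.093  0.006 -0.395  1.168  0.     0.284] gap 24.8 F [ 0.2  0.6 -1.4]
```

View pics/w13z.png

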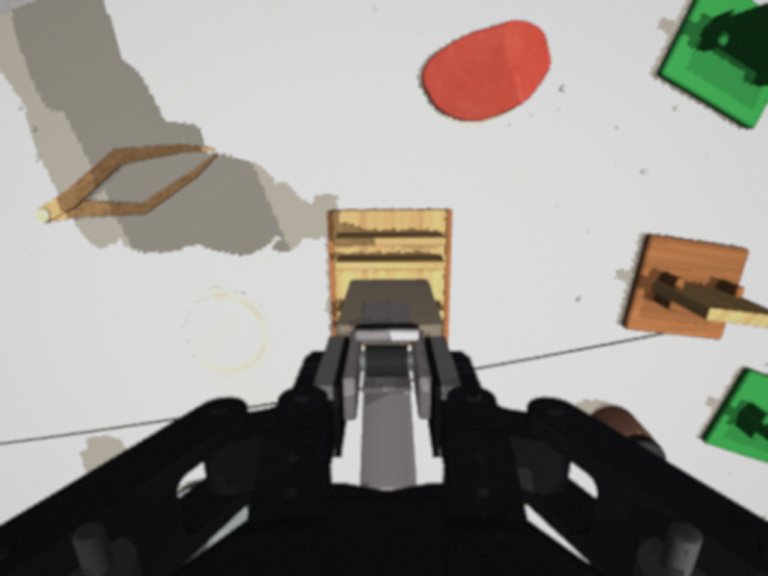

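View pics/s13z.png

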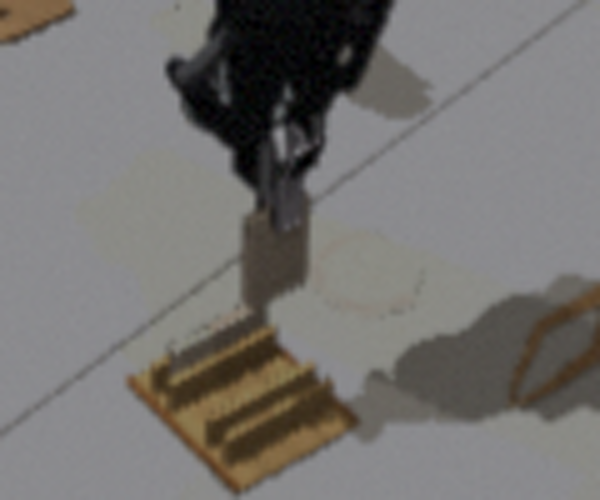

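View pics/heads.png

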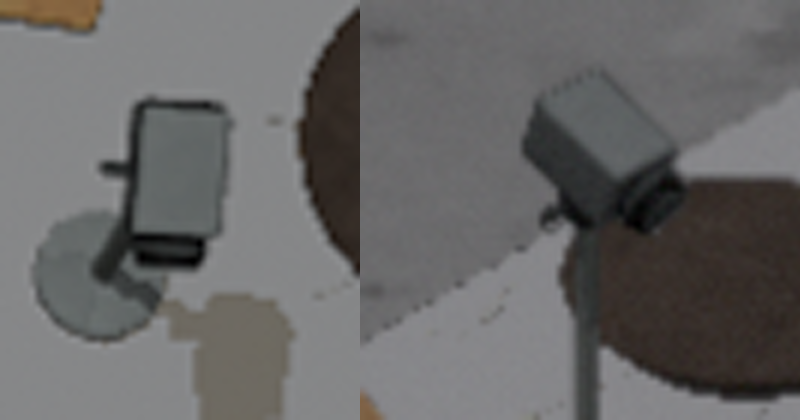

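>>> move_arm([
  {"linear": [-0.5,-0.2,-1],"twist": [0,0,0],"hand": 255},
  {"linear": [-2,-0.6,-3.3],"twist": [0,0,0],"hand": 255},
  {"linear": [-4,-1.2,-6.6],"twist": [0,0,0],"hand": 255},
  {"linear": [-6,-1.8,-10],"twist": [0,0,0],"hand": 255},
  {"linear": [-8,-2.5,-13.4],"twist": [0,0,0],"hand": 255},
  {"linear": [-10,-3.1,-16.6],"twist": [0,0,0],"hand": 255},
  {"linear": [-11.2,-3.4,-18.6],"twist": [0,0,0],"hand": 255},
  {"linear": [-11.6,-3.6,-19.4],"twist": [0,0,0],"hand": 255},
  {"linear": [-11.6,-3.6,-19.4],"twist": [0,0,0],"hand": 255},
  {"linear": [-11.6,-3.6,-19.4],"twist": [0,0,0],"hand": 255},
])

```text
t: 21.3
eef_pos: [558.4, 50.0, 398.1]
eef_rot: [-0.298, -3.125, 0.0]
contact_force: [0.3, -0.3, -1.6]
finger_gap: 24.8
```

```bash

python3 -c "
from look import *
m,im=look('w14',qs=('camera_head',))
cv2.imwrite('pics/w14z.png',cv2.resize(im[:,:,::-1],None,fx=1.5,fy=1.5,interpolation=cv2.INTER_CUBIC))
"
```

```text
t 21.3 pos [558.4  50.  398.1] yaw 169.1 z [-0.002  0.    -1.   ] q [-0.026  0.124  0.131  1.58   0.     0.164] gap 24.8 F [ 0.3 -0.3 -1.6]
camera_head [(0.73, [103.0, 260.1, 42.1, 72.5])]
```

View pics/w14z.png

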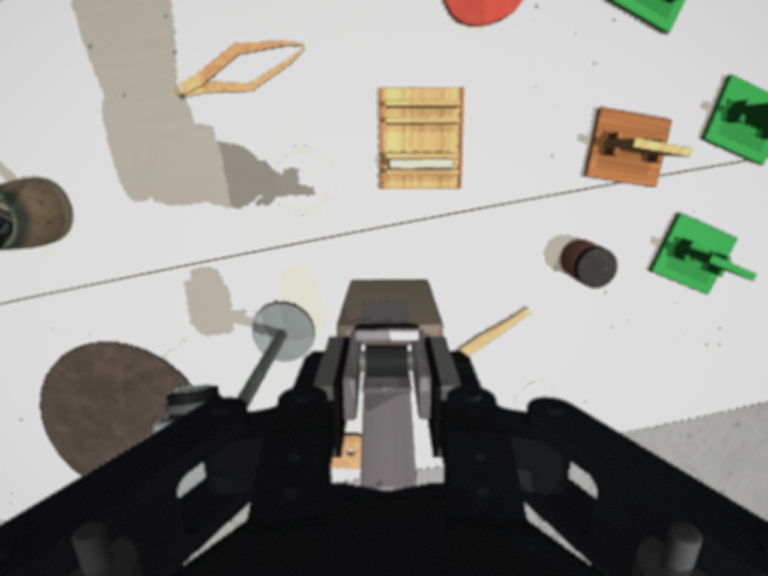

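>>> move_arm([
  {"linear": [-1,0,0],"twist": [0,0,0],"hand": 255},
  {"linear": [-3,0.4,0],"twist": [0,0,0],"hand": 255},
  {"linear": [-5,0.8,0],"twist": [0,0,0],"hand": 255},
  {"linear": [-7,1.2,0],"twist": [0,0,0],"hand": 255},
  {"linear": [-9,1.6,0],"twist": [0,0,0],"hand": 255},
  {"linear": [-10,2,0],"twist": [0,0,0],"hand": 255},
  {"linear": [-10,2,0],"twist": [0,0,0],"hand": 255},
  {"linear": [-10,2,0],"twist": [0,0,0],"hand": 255},
  {"linear": [-10,2,0],"twist": [0,0,0],"hand": 255},
  {"linear": [-10,2,0],"twist": [0,0,0],"hand": 255},
])

```text
t: 22.65
eef_pos: [660.8, 50.5, 399.8]
eef_rot: [0.298, 3.127, 0.0]
contact_force: [-0.2, -0.4, -0.5]
finger_gap: 24.9
```

```bash

python3 -c "
from look import *
m,im=look('w15',qs=('camera_head',))
cv2.imwrite('pics/w15z.png',cv2.resize(im[80:280,20:220,::-1],None,fx=3,fy=3,interpolation=cv2.INTER_CUBIC))
"
```

```text
t 22.65 pos [660.8  50.5 399.8] yaw 169.1 z [ 0. -0. -1.] q [-0.021  0.317  0.375  1.628  0.     0.169] gap 24.9 F [-0.2 -0.4 -0.5]
camera_head [(0.66, [70.1, 163.7, 61.0, 96.4])]
```

View pics/w15z.png

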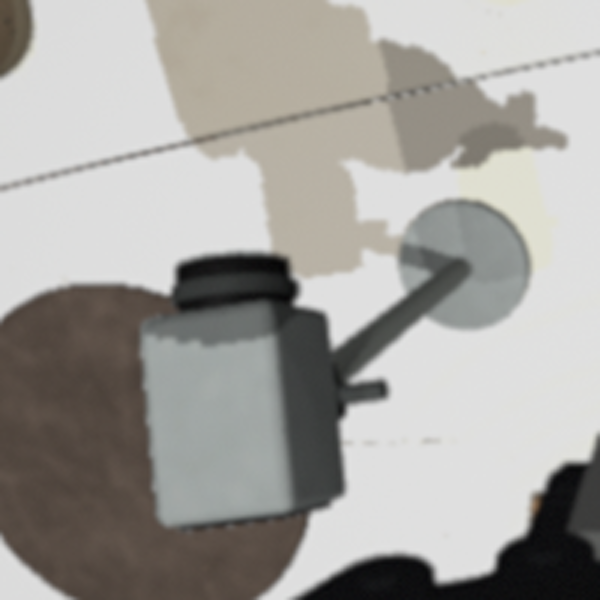

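```bash

cat > cam.py <<'E'
from fit import *
Z=lambda x,y:((x+.5)/3-.5+20,(y+.5)/3-.5+80)
m=load('w15')
px=np.array([Z(*p) for p in [(142,318),(272,303),(293,512),(163,527),(327,317),(343,492),(176,263),(290,256)]])
def go(hw,hh,useL=True,zw=1.0):
    # cam frame: x backwards, z up, y left of robot (+y)
    def W(v):
        lx,ly,lz,yaw,f,r,b=v
        mod=np.array([(f,-hw,hh),(f,hw,hh),(b,hw,hh),(b,-hw,hh),(f,hw,-hh),(b,hw,-hh),(0,-r,0),(0,r,0)])
        Rm=R.from_euler('ZY',[yaw,-20],degrees=True)
        return Rm.apply(mod)+v[:3]
    f=lambda v: np.r_[(proj(m,W(v))-px).ravel(),(v[2]-250)*zw,(v[6]-90)*1]
    s=least_squares(f,[625,-105,250,0,15,18,90]);return s.x.round(2),s.cost.round(2),f(s.x).round(1)
if __name__=="__main__":
    for a in [(23,21),(21,23)]: print(*go(*a))
    # post base check
    print(onz(m,Z(465,265),8), np.degrees(R.from_euler('ZY',[0,-20],degrees=True).apply([1,0,0])[2]))
E
python3 cam.py
```

```text
[ 621.99 -106.07  247.91   -3.02   21.24   20.44   86.49] 30.64 [-2.   1.3 -0.3 -0.2 -0.5  0.7 -3.   0.8  1.9 -1.2  2.8  2.   1.   0.2
  0.4 -3.2 -2.1 -3.5]
[ 621.92 -104.94  248.38   -2.8    21.46   20.37   86.4 ] 33.01 [-0.6  1.  -2.5 -0.2 -2.5  1.  -1.3  0.9  1.9 -0.8  2.9  1.8  1.8  0.1
  1.2 -3.4 -1.6 -3.6]
[ 678.07114678 -104.97658192    8.        ] 19.596310721020327
```

```bash

cat > cam2.py <<'E'
from cam import *
def go2(hw,hh,wt,idx=range(8)):
    idx=list(idx)
    def W(v):
        lx,ly,lz,yaw,f,r,b,tilt,oz,oy=v
        mod=np.array([(f,-hw+oy,hh+oz),(f,hw+oy,hh+oz),(b,hw+oy,hh+oz),(b,-hw+oy,hh+oz),(f,hw+oy,-hh+oz),(b,hw+oy,-hh+oz),(0,-r,0),(0,r,0)])
        return R.from_euler('ZY',[yaw,-tilt],degrees=True).apply(mod)+v[:3]
    f=lambda v: np.r_[(proj(m,W(v))-px)[idx].ravel(),(v[2]-250)*.5,(v[6]-90)*.5,(v[7]-20)*wt,v[8]*.5,v[9]*.5]
    s=least_squares(f,[625,-105,250,0,15,18,90,20,0,0]);return s.x.round(1),s.cost.round(2),f(s.x).round(1)
for wt in (10,.1):
  for a in [(23,21),(21,23)]:
    print(*go2(*a,wt)); print(*go2(*a,wt,[0,1,2,3,6,7]))
E
python3 cam2.py
python3 - <<'E'
import cv2,sys
sys.path.insert(0,'.')
from cam import *
v=go(23,21)[0]
print(v)
E
```

```text
[ 6.231e+02 -1.084e+02  2.458e+02 -3.600e+00  1.980e+01  2.060e+01
  8.560e+01  2.000e+01 -3.200e+00 -1.000e-01] 18.07 [-0.7  0.9  0.2 -0.  -0.7  0.1 -2.4 -0.3  1.9 -1.1  2.1  1.6  0.1  1.1
 -0.3 -1.8 -2.1 -2.2 -0.2 -1.6 -0. ]
[ 622.9 -107.3  247.5   -3.3   19.6   20.5   85.8   20.    -2.2    1. ] 9.13 [-0.3  0.6  1.  -0.7  0.6  0.6 -1.6  0.5  0.3  1.2 -0.2 -2.  -1.2 -2.1
 -0.1 -1.1  0.5]
[ 622.9 -107.3  247.3   -3.7   20.1   20.5   85.2   20.    -2.5    1.4] 19.43 [ 0.8  0.5 -1.5  0.  -2.6  0.4 -1.  -0.4  2.3 -0.7  2.4  1.4  0.3  0.9
 -0.1 -1.9 -1.3 -2.4 -0.2 -1.2  0.7]
[ 622.6 -106.   249.3   -3.3   20.1   20.4   85.2   20.    -1.2    2.7] 9.13 [ 1.2  0.4 -0.6 -0.4 -1.1  0.8 -0.   0.4  0.5  1.   0.  -2.2 -0.3 -2.4
 -0.1 -0.6  1.4]
[ 6.230e+02 -1.082e+02  2.463e+02 -5.000e+00  1.930e+01  2.060e+01
  8.550e+01  1.700e+01 -2.900e+00 -3.000e-01] 15.15 [-0.9  0.8  0.3  1.  -0.4  1.1 -1.8 -0.5  1.5 -2.1  1.7  0.5  0.   0.6
 -0.2 -1.4 -1.9 -2.2 -0.3 -1.4 -0.1]
[ 6.228e+02 -1.073e+02  2.476e+02 -4.900e+00  1.820e+01  2.050e+01
  8.530e+01  1.600e+01 -1.900e+00  3.000e-01] 7.44 [-0.9  0.   0.6  0.   0.9  1.2 -0.7 -0.1  0.1  0.5 -0.1 -1.6 -1.2 -2.4
 -0.4 -1.   0.2]
[ 622.8 -107.1  247.7   -5.    19.5   20.5   85.    17.3   -2.2    1.2] 16.69 [ 0.6  0.5 -1.4  1.  -2.2  1.4 -0.5 -0.4  1.9 -1.7  2.   0.3  0.2  0.5
 -0.  -1.6 -1.2 -2.5 -0.3 -1.1  0.6]
[ 622.6 -106.   249.3   -4.4   19.1   20.4   84.7   17.4   -1.     2.2] 8.43 [ 0.9  0.  -0.8 -0.  -0.9  1.3  0.5 -0.   0.4  0.6  0.1 -1.9 -0.3 -2.6
 -0.3 -0.5  1.1]
[ 621.99 -106.07  247.91   -3.02   21.24   20.44   86.49]
```

```bash

python3 - <<'E'
from fit import *
from workcell import camera_model
t=camera_model('top');s=camera_model('scene')
Zt=lambda x,y:((x+.5)/6-.5+300,(y+.5)/6-.5+120)
Zs=lambda x,y:((x-360+.5)/6-.5+230,(y+.5)/6-.5+80)
for side in [((138,105),(132,232)),((228,107),(218,235))]:
    a=onz(t,Zt(*side[0]),300);b=onz(t,Zt(*side[1]),277); d=a-b; print(a.round(1),b.round(1),np.degrees(np.arctan2(d[1],d[0])))
print('lens',onz(t,Zt(168,265),243))
def model(v,f=20,b=86,hw=23,hh=21):
    mod=np.array([(f,-hw,hh),(f,hw,hh),(b,hw,hh),(b,-hw,hh),(0,-20,0),(0,20,0),(0,0,-20),(0,0,20)])
    return R.from_euler('ZY',[v[3],-20],degrees=True).apply(mod)+np.array(v[:3])
v=[622.5,-106.5,249,-3.7]
it=cv2.imread('pics/top0.png');isc=cv2.imread('pics/scene0.png');iw=cv2.imread('pics/w15.png')
outs=[]
for im,mm,(x,y,w,h) in [(it,t,(300,120,60,70)),(isc,s,(230,80,60,70)),(iw,load('w15'),(50,140,105,122))]:
    k=420/h; c=cv2.resize(im[y:y+h,x:x+w],None,fx=k,fy=k,interpolation=cv2.INTER_CUBIC)
    q=proj(mm,model(v)); q=((q+.5-[x,y])*k).astype(int)
    cv2.polylines(c,[q[:4].reshape(-1,1,2)],True,(0,0,255),1)
    for p in q[4:]: cv2.circle(c,tuple(int(i) for i in p),3,(0,255,255),1)
    outs.append(c[:420])
o=np.hstack(outs);print(o.shape)
cv2.imwrite('pics/camfit.png',cv2.resize(o,(min(800,o.shape[1]),int(420*min(800,o.shape[1])/o.shape[1]))))
E
```

```text
[692.5 -83.  300. ] [632.1 -83.  277. ] -0.013335062321911822
[ 692.1 -128.6  300. ] [ 631.2 -126.9  277. ] -1.5351615315096194
lens [ 623.40015503 -107.15237716  243.        ]
(420, 1081, 3)
```

View pics/camfit.png

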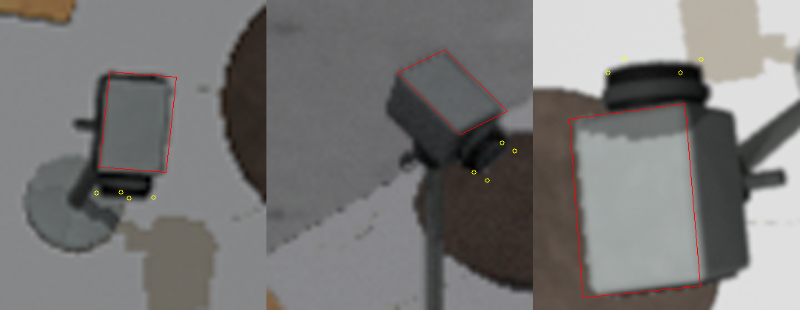

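```bash

python3 - <<'E'
import cv2,numpy as np
im=cv2.imread('pics/scene0.png')[88:122,252:288]
c=cv2.resize(im,None,fx=14,fy=14,interpolation=cv2.INTER_LINEAR); c=np.clip(c.astype(float)*1.8,0,255).astype(np.uint8)
im=cv2.imread('pics/top0.png')[132:170,312:342]
d=cv2.resize(im,None,fx=12,fy=12,interpolation=cv2.INTER_LINEAR); d=np.clip(d.astype(float)*1.8,0,255).astype(np.uint8)
h=max(c.shape[0],d.shape[0]); o=np.zeros((h,c.shape[1]+d.shape[1],3),np.uint8); o[:c.shape[0],:c.shape[1]]=c;o[:d.shape[0],c.shape[1]:]=d
print(o.shape,c.shape)
cv2.imwrite('pics/heads2.png',o[:600,:800])
E
```

```text
(476, 864, 3) (476, 504, 3)
```

View pics/heads2.png

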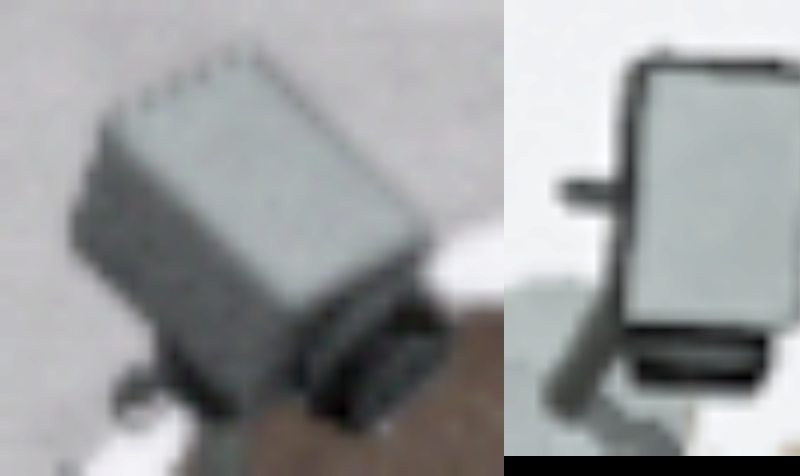

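```bash

cat > cam3.py <<'E'
from fit import *
from workcell import camera_model
t=camera_model('top');s=camera_model('scene');w=load('w15')
Zs=lambda x,y:((x+.5)/14-.5+252,(y+.5)/14-.5+88)
Zt=lambda x,y:((x-504+.5)/12-.5+312,(y+.5)/12-.5+132)
Zt6=lambda x,y:((x+.5)/6-.5+300,(y+.5)/6-.5+120)
Zw=lambda x,y:((x+.5)/3-.5+20,(y+.5)/3-.5+80)
K=['fl','fr','rr','rl','flb','rlb']  # l=+y
obs=[(s,'rl',Zs(108,115)),(s,'rr',Zs(250,50)),(s,'fr',Zs(430,235)),(s,'fl',Zs(290,305)),(s,'rlb',Zs(75,225)),(s,'flb',Zs(235,415)),(s,'L',Zs(400,370)),
(t,'rl',Zt6(138,105)),(t,'rr',Zt6(228,107)),(t,'fr',Zt6(218,235)),(t,'fl',Zt6(132,232)),
(w,'fr',Zw(142,318)),(w,'fl',Zw(272,303)),(w,'rl',Zw(293,512)),(w,'rr',Zw(163,527)),(w,'flb',Zw(327,317)),(w,'rlb',Zw(343,492)),(w,'L+',Zw(290,256)),(w,'L-',Zw(176,263))]
def go(hw,hh,tw,drop=()):
    O=[o for o in obs if o[1] not in drop]
    def f(v):
        lx,ly,lz,yaw,fr,b,r,tilt,oz,oy=v
        P={}
        for k in K:
            P[k]=((fr if k[0]=='f' else b),(hw if k[1]=='l' else -hw)+oy,(-hh if k.endswith('b') else hh)+oz)
        P['L']=(0,0,0);P['L+']=(0,r,0);P['L-']=(0,-r,0)
        Rm=R.from_euler('ZY',[yaw,-tilt],degrees=True);out=[]
        for mm,k,px in O:
            e=(proj(mm,Rm.apply(P[k])+v[:3])[0]-px); out.append(e)
        return np.r_[np.array(out).ravel(),(lz-250)*.5,(b-90)*.3,(tilt-20)*tw,oz*.3,oy*.3]
    q=least_squares(f,[625,-105,250,0,15,90,18,20,0,0],loss='soft_l1');return q.x.round(1),q.cost.round(1),np.c_[[o[1] for o in O],f(q.x)[:2*len(O)].reshape(-1,2).round(1)].tolist()
for a in [(23,21,5),(21,23,5),(23,21,.2)]:
    r=go(*a);print(r[0],r[1]); 
print(r[2])
E
python3 cam3.py
```

```text
[ 6.228e+02 -1.053e+02  2.511e+02 -3.800e+00  1.990e+01  8.340e+01
  2.040e+01  2.000e+01  1.000e-01  1.700e+00] 18.4
[ 6.228e+02 -1.054e+02  2.510e+02 -3.900e+00  1.990e+01  8.330e+01
  2.040e+01  2.000e+01 -4.000e-01  2.900e+00] 17.7
[ 6.228e+02 -1.053e+02  2.511e+02 -3.900e+00  1.970e+01  8.330e+01
  2.030e+01  1.960e+01  3.000e-01  1.700e+00] 18.4
[['rl', '-0.4', '0.5'], ['rr', '0.3', '-0.0'], ['fr', '0.8', '-0.1'], ['fl', '0.1', '0.3'], ['rlb', '-1.0', '1.9'], ['flb', '0.7', '1.6'], ['L', '0.5', '1.6'], ['rl', '0.8', '-0.9'], ['rr', '0.9', '-0.0'], ['fr', '0.2', '-0.6'], ['fl', '-0.5', '-1.3'], ['fr', '-1.8', '0.9'], ['fl', '0.6', '0.0'], ['rl', '-0.5', '-0.0'], ['rr', '-3.6', '-0.6'], ['flb', '2.7', '-1.1'], ['rlb', '2.8', '1.1'], ['L+', '-0.0', '-1.6'], ['L-', '0.2', '1.2']]
```

```bash

cat > tgt.py <<'E'
from fit import *
from workcell import ctrl
lens=np.array([623.5,-105.5,250.]);yaw=-3.8
Rc=R.from_euler('ZY',[yaw,-20],degrees=True).as_matrix()
focus=lens-150*Rc[:,0]
Rt=np.c_[-Rc[:,0],np.cross(-Rc[:,2],-Rc[:,0]),-Rc[:,2]]
off=np.array([-4.5,1.6,54.9])
tcp=focus-Rt@off
if __name__=="__main__":
    s=ctrl.state();M=R.from_rotvec(s['eef_rot']).as_matrix();p=s['eef_pos']
    print('focus',focus.round(1),'tcp',tcp.round(1),'cur',p.round(1))
    print('tool shift mm',(M.T@(tcp-p)).round(1),'twist deg',np.degrees(R.from_matrix(M.T@Rt).as_rotvec()).round(2))
    for d in ([450,40,400],[450,-60,340]): print(d,(M.T@(np.array(d)-p)).round(1))
E
python3 tgt.py
```

```text
focus [482.9 -96.2 198.7] tcp [459.8 -96.2 248.7] cur [661.   50.5 399.6]
tool shift mm [ 169.8 -182.2  150.8] twist deg [ -1.24 -19.96  -7.04]
[450, 40, 400] [205.2 -50.2  -0.5]
[450, -60, 340] [ 186.3 -148.4   59.5]
```

>>> move_arm([
  {"linear": [2,-0.5,0],"twist": [0,0,0],"hand": 255},
  {"linear": [5,-1.2,0],"twist": [0,0,0],"hand": 255},
  {"linear": [8.5,-2.1,0],"twist": [0,-1,0],"hand": 255},
  {"linear": [12,-3,0],"twist": [-0.2,-3,-1],"hand": 255},
  {"linear": [15,-4,0.5],"twist": [-0.3,-5,-1.8],"hand": 255},
  {"linear": [17.5,-6,1.5],"twist": [-0.5,-8,-2.8],"hand": 255},
  {"linear": [18.5,-8.5,2.5],"twist": [-0.7,-11,-3.9],"hand": 255},
  {"linear": [18.5,-11,4],"twist": [-0.9,-14,-5],"hand": 255},
  {"linear": [18.5,-13,5],"twist": [-1,-16,-5.6],"hand": 255},
  {"linear": [18.5,-14.5,6],"twist": [-1.1,-18,-6.3],"hand": 255},
])

```text
t: 24.0
eef_pos: [451.3, -57.4, 339.1]
eef_rot: [0.112, 2.824, -0.016]
contact_force: [0.3, -0.4, -0.7]
finger_gap: 25.1
```

```bash
python3 tgt.py; python3 -c "
from look import *
m,im=look('w16')
cv2.imwrite('pics/w16z.png',cv2.resize(im[:,:,::-1],None,fx=1.5,fy=1.5,interpolation=cv2.INTER_CUBIC))
"
```

```text
focus [482.9 -96.2 198.7] tcp [459.8 -96.2 248.7] cur [451.3 -57.4 339.1]
tool shift mm [ 17.1 -38.1  89.4] twist deg [-0.17 -1.89 -0.73]
[450, 40, 400] [-10.3  97.1 -60.5]
[450, -60, 340] [ 0.8 -2.7 -1.2]
t 24.0 pos [451.3 -57.4 339.1] yaw 175.4 z [ 0.31  -0.023 -0.95 ] q [-0.317 -0.297 -0.409  1.151  0.074 -0.226] gap 25.1 F [ 0.3 -0.4 -0.7]
```

View pics/w16z.png

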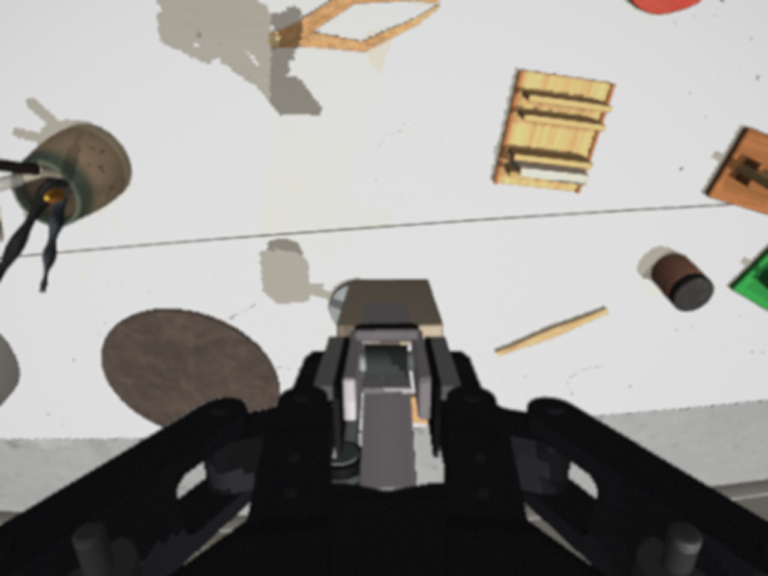

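>>> move_arm([
  {"linear": [0.2,-0.4,0.8],"twist": [0,-0.2,0],"hand": 255},
  {"linear": [0.5,-1.1,2.5],"twist": [0,-0.5,-0.2],"hand": 255},
  {"linear": [0.9,-2,4.5],"twist": [-0.1,-0.9,-0.3],"hand": 255},
  {"linear": [1.3,-2.8,6.5],"twist": [-0.1,-1.3,-0.5],"hand": 255},
  {"linear": [1.6,-3.4,8],"twist": [-0.1,-1.6,-0.6],"hand": 255},
  {"linear": [1.7,-3.7,8.7],"twist": [-0.2,-1.8,-0.7],"hand": 255},
  {"linear": [1.7,-3.8,8.9],"twist": [-0.2,-1.9,-0.7],"hand": 255},
  {"linear": [1.7,-3.8,8.9],"twist": [-0.2,-1.9,-0.7],"hand": 255},
  {"linear": [1.7,-3.8,8.9],"twist": [-0.2,-1.9,-0.7],"hand": 255},
  {"linear": [1.7,-3.8,8.9],"twist": [-0.2,-1.9,-0.7],"hand": 255},
])

```text
t: 25.3
eef_pos: [460.8, -95.5, 250.0]
eef_rot: [0.093, 2.791, -0.015]
contact_force: [1.1, 0.3, -2.3]
finger_gap: 25.3
```

```bash
python3 tgt.py; python3 -c "
from look import *
m,im=look('w17')
cv2.imwrite('pics/w17z.png',cv2.resize(im[120:384,100:420,::-1],None,fx=2.2,fy=2.2,interpolation=cv2.INTER_CUBIC))
m,im=look('s17','scene',qs=('tile','camera_head'))
cv2.imwrite('pics/s17z.png',np.clip(1.6*cv2.resize(im[80:170,220:330,::-1],None,fx=6,fy=6,interpolation=cv2.INTER_CUBIC).astype(float),0,255))
m,im=look('t17','top',qs=('tile',))
cv2.imwrite('pics/t17z.png',np.clip(1.6*cv2.resize(im[110:210,270:370,::-1],None,fx=6,fy=6,interpolation=cv2.INTER_CUBIC).astype(float),0,255))
"
```

```text
focus [482.9 -96.2 198.7] tcp [459.8 -96.2 248.7] cur [460.8 -95.5 250. ]
tool shift mm [ 1.4 -0.8  0.8] twist deg [ 0.04 -0.02 -0.02]
[450, 40, 400] [ -32.6  134.6 -147.7]
[450, -60, 340] [-18.4  34.8 -89.1]
t 25.3 pos [460.8 -95.5 250. ] yaw 176.2 z [ 0.341 -0.022 -0.94 ] q [-0.416 -0.251 -0.571  0.922  0.118 -0.33 ] gap 25.3 F [ 1.1  0.3 -2.3]
t 25.35 pos [460.7 -95.5 249.9] yaw 176.2 z [ 0.341 -0.022 -0.94 ] q [-0.416 -0.251 -0.571  0.922  0.118 -0.33 ] gap 24.8 F [ 0.5 -0.3 -1.2]
tile [(0.25, [317.9, 133.0, 13.2, 11.0])]
camera_head [(0.59, [257.2, 93.6, 27.2, 25.7])]
t 25.5 pos [460.5 -95.5 249.5] yaw 176.2 z [ 0.34  -0.022 -0.94 ] q [-0.416 -0.251 -0.571  0.922  0.118 -0.33 ] gap 25.1 F [-0.8  0.1 -2. ]
tile [(0.6, [315.4, 208.8, 5.9, 4.0])][ WARN:0@5.023] global loadsave.cpp:1063 imwrite_ Unsupported depth image for selected encoder is fallbacked to CV_8U.
```

View pics/w17z.png

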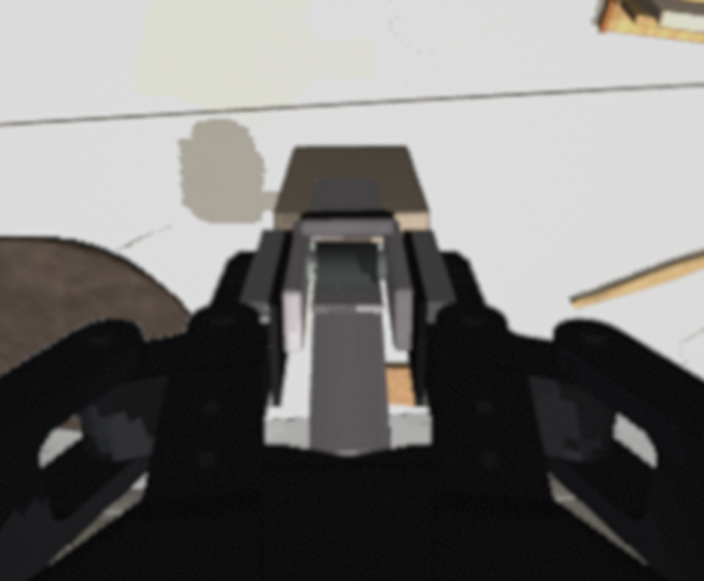

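View pics/s17z.png

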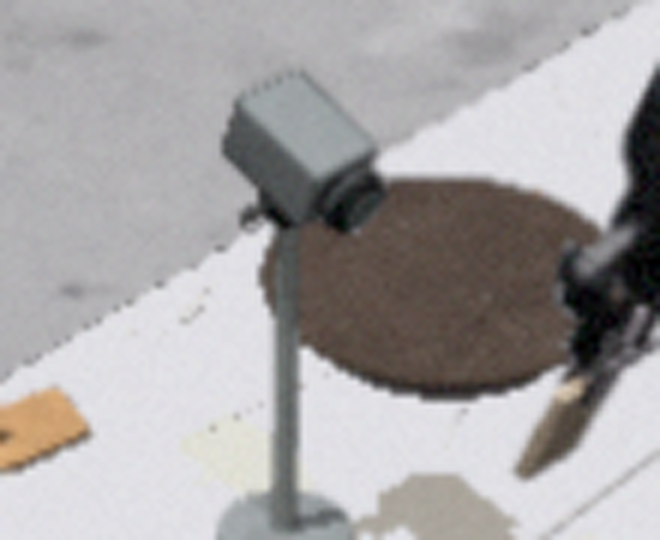

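View pics/t17z.png

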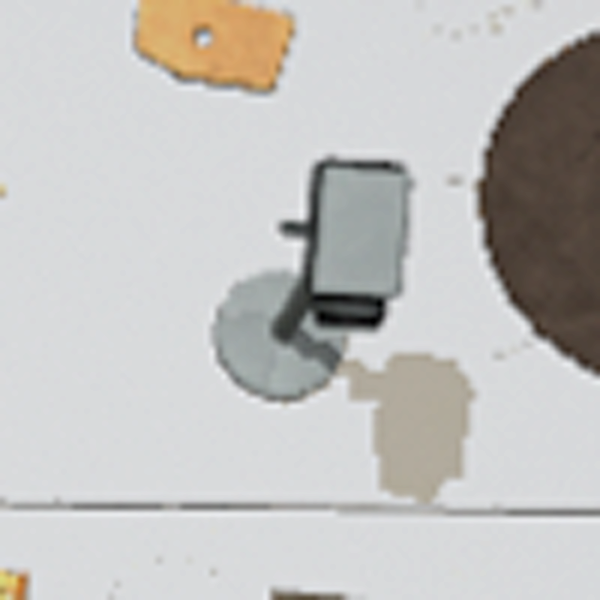

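```bash

cat > tfit.py <<'E'
from tgt import *
from workcell import camera_model
import json
m=load('w17');sc=load('s17')
p=np.array([460.8,-95.5,250.0]);M=R.from_rotvec([0.093,2.791,-0.015]).as_matrix()
from workcell import ctrl
Zw=lambda x,y:((x+.5)/2.2-.5+100,(y+.5)/2.2-.5+120)
px=np.array([Zw(*q) for q in [(295,147),(408,147),(274,213),(430,213)]])
# tile frame aligned to tool: back-face at +x 4.5, y +-21.5, z +-34.5 (z down)
mod=np.array([(4.5,-21.5,34.5),(4.5,21.5,34.5),(4.5,-21.5,-34.5),(4.5,21.5,-34.5)])
def W(v,pts): return p+ (R.from_euler('xyz',v[3:]).apply(pts)+v[:3])@M.T
f=lambda v: np.r_[(proj(m,W(v,mod))-px).ravel(),3*v[3:]]
q=least_squares(f,[0,1.6,54.9,0,0,0])
print('tile centre in tool',q.x[:3].round(1),'rot deg',np.degrees(q.x[3:]).round(1),q.fun.round(1))
v0=np.r_[0,1.6,54.9,0,0,0]; print('exp resid',(proj(m,W(v0,mod))-px).round(1).tolist())
cor=np.array([(a,b,c) for a in(-4.5,4.5) for b in(-21.5,21.5) for c in(-34.5,34.5)])
E_=[(0,1),(1,3),(3,2),(2,0),(4,5),(5,7),(7,6),(6,4),(0,4),(1,5),(2,6),(3,7)]
im=cv2.imread('pics/s17.png')[120:170,290:340];c=np.clip(1.5*cv2.resize(im,None,fx=12,fy=12,interpolation=cv2.INTER_CUBIC).astype(float),0,255).astype(np.uint8)
c2=c.copy()
for v,col in((v0,(0,0,255)),(q.x,(0,255,0))):
    k=((proj(sc,W(v,cor))+.5-[290,120])*12).astype(int)
    for a,b in E_: cv2.line(c2,tuple(map(int,k[a])),tuple(map(int,k[b])),col,1)
cv2.imwrite('pics/s17o.png',c2)
for v in(v0,q.x): 
    fc=W(v,np.array([[-4.5,0,0]]))[0]; print('face',fc.round(1),'err',(fc-focus).round(1))
E
python3 tfit.py
```

```text
tile centre in tool [-4.   1.5 65.1] rot deg [-0.3 -0.2 -0.1] [-0.3  0.   0.3  0.   0.2 -0.  -0.2 -0.  -0.  -0.  -0. ]
exp resid [[-1.4, -1.5], [1.5, -1.5], [-1.4, 0.1], [2.7, 0.0]]
face [483.9 -95.4 200. ] err [1.  0.8 1.3]
face [491.1 -96.  191.7] err [ 8.3  0.2 -7. ]
```

View pics/s17o.png

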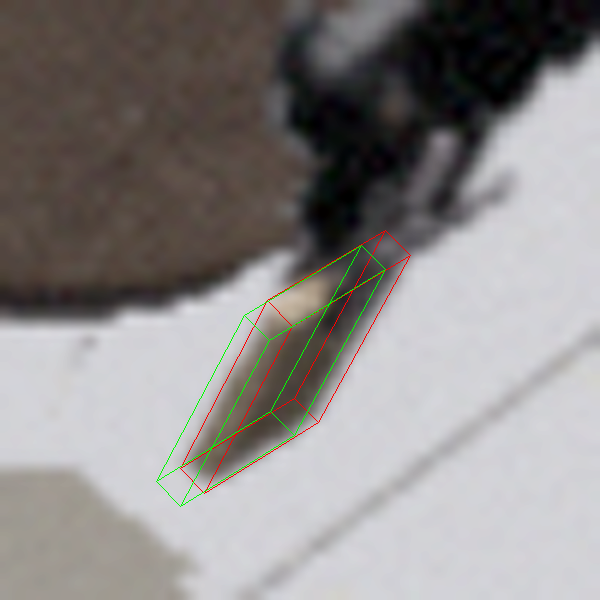

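>>> move_arm([
  {"linear": [0.05,-0.05,0],"twist": [0,0,0],"hand": 255},
  {"linear": [0.1,-0.05,0],"twist": [0,0,0],"hand": 255},
  {"linear": [0.1,-0.05,0],"twist": [0,0,0],"hand": 255},
  {"linear": [0.1,-0.05,0],"twist": [0,0,0],"hand": 255},
  {"linear": [0.1,-0.05,0],"twist": [0,0,0],"hand": 255},
  {"linear": [0.1,-0.05,0],"twist": [0,0,0],"hand": 255},
  {"linear": [0.1,-0.05,0],"twist": [0,0,0],"hand": 255},
  {"linear": [0.1,-0.05,0],"twist": [0,0,0],"hand": 255},
  {"linear": [0.1,-0.05,0],"twist": [0,0,0],"hand": 255},
  {"linear": [0.1,-0.05,0],"twist": [0,0,0],"hand": 255},
])

```text
t: 26.85
eef_pos: [459.5, -95.9, 249.0]
eef_rot: [0.093, 2.792, -0.015]
contact_force: [0.4, -0.9, -0.9]
finger_gap: 25.0
```

```bash
python3 tgt.py; python3 -c "
from look import *
m,im=look('w18')
a=cv2.imread('pics/w17.png').astype(int)[140:330,180:330];b=im[:,:,::-1].astype(int)[140:330,180:330]
print('diff near clip/tile',np.abs(a-b)[40:].mean())
cv2.imwrite('pics/w18z.png',cv2.resize(im[120:384,100:420,::-1],None,fx=2.2,fy=2.2,interpolation=cv2.INTER_CUBIC))
print(np.abs(ctrl.state()['qd']).max())
"
```

```text
focus [482.9 -96.2 198.7] tcp [459.8 -96.2 248.7] cur [459.5 -95.9 249. ]
tool shift mm [-0.2 -0.3  0.3] twist deg [ 0.05 -0.08 -0.03]
[450, 40, 400] [ -34.   135.2 -148.1]
[450, -60, 340] [-19.8  35.3 -89.6]
t 26.85 pos [459.5 -95.9 249. ] yaw 176.2 z [ 0.34  -0.022 -0.94 ] q [-0.418 -0.252 -0.573  0.922  0.119 -0.332] gap 25.0 F [ 0.4 -0.9 -0.9]
diff near clip/tile 1.4182518518518519
0.001585808577980011
```

View pics/w18z.png

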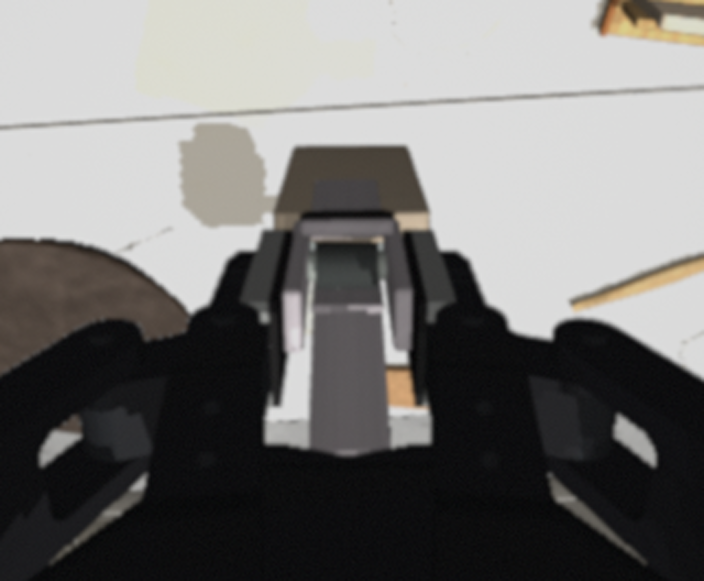

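The view matches the previous one: the tile spans columns 273–430, level, and the clip has not slipped. The arm is still and on target, so I'm handing in.

```bash
python3 -c "
from workcell import order
print(order.finish_job())"
```

```text
the job is handed in; nothing more can be done
None
```

I squeezed the clip off its stand, closed it over the middle of the tall tile's top edge and let go. I then took it by the cheeks, lifted the tile out, and handed the job in at about 27 s while still holding the tile in front of the lens. The hand-in reported no verdict.

**Last checks:**
- **Tool pose:** the tool was within about 0.5 mm and 0.1° of the pose I computed, and the joints were still.
- **Grip:** the fingers were holding the clip at a 25 mm opening. The clip and tile looked unchanged between the last two wrist pictures.
- **Contact and bystanders:** I planned the fingertips to stay about 20 mm above the tile's top edge, and I saw no contact. I never saw the low tile, jar, kidney or calipers move, but I did not measure their positions again at the end.

**Checks that disagreed or are uncertain:**
- **Tile height in the grip:** the scene picture agrees with the tile hanging where I expected, within about 2 mm. A fit to the wrist picture put it about 10 mm lower. I trusted the scene picture, because that wrist fit measures depth poorly. The wrist fit would leave the face about 11 mm off the focus point, still inside the 15 mm limit.
- **Clip seating:** my fits put the clip about 3–7 mm higher on the tile than fully seated, but it held firmly.
- **Inspection camera:** its position comes from a fit over three views. I put it good to about 3 mm and 2° of turn, though a rough check from the top view put the turn 2–4° different.

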